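# Roll the six-sided housing cover-up and clamp it in the inspection fixture

## Robot

A 7-joint arm with a two-finger parallel gripper is mounted at the origin on the work surface. World frame = base frame: x ahead of the robot, y to its left, z up, the work surface at z = 0. Lengths are in m, angles in rad, forces in N, time in s.
With the tool pointing down it reaches from about 0.35 to 0.9 m from the base axis. Payload 19.9 kg.
Tool frame: the origin (TCP) lies between the finger pads; the fingertips stand 19 mm ahead of it and the grasp point (between the pads) is the TCP (ctrl.finger_overhang is the distance from the TCP to the fingertips, in m); z points along the fingers, y is the direction in which the jaws open and shut (so a half turn about z gives the same grasp; the last joint's range is limited). The gripper opens to 85 mm and grips with 20 to 120 N. Pads are 22 mm wide; open, the fingers measure 114 mm over their backs; the gripper's body (76 mm by 85 mm) begins 54 mm behind the grasp point. The pads swing forward as they close: fully open they stand 13 mm farther back than shut.
Start: joints at [1.188, 0.417, -0.01, 1.614, 0.005, 1.111, -0.053], TCP at [0.209, -0.589, 0.25] pointing down, gripper open.
Joint ranges: [-2.81, 2.81], [-0.39, 2.02], [-1.27, 1.25], [0.06, 2.57], [-1.19, 4.33], [0.19, 2], [-2.82, 2.82]. Speed limits (rad/s): [1.89, 1.89, 2.39, 2.39, 3.01, 3.01, 3.01].

## Interface

Orientations are given as [roll, pitch, yaw] about the fixed x, y, z axes, in that order (R = Rz(yaw) Ry(pitch) Rx(roll)).
In Python, from station import ctrl gives the robot as it stands.
- The arm moves only by the tool drive_tool, never from a script. Its argument "targets" is a list of rows, each an object of numbers: "gripper": the finger opening in m, from 0 to 0.0854; "x", "y", "z": the shift along the tool's x, y, z in m; "ax", "ay", "az": the turn, a rotation vector about the tool's x, y, z in rad. In form: [{"gripper": .., "x": .., "y": .., "z": .., "ax": .., "ay": .., "az": ..}, ...]. A call has 1 to 8 rows; each row shifts and turns the pose as measured when the row begins, along the tool's axes as they then stand; what a row does not reach is not made up. A row lasts 1/10 s, in which the tool goes at most 50 mm and 8.59 degrees, less where a joint would pass 70% of its speed; a pose out of reach is approached as far as the arm can. A call with a gripper value outside its range is refused whole. The fingers move at their own pace and stop on an object; the grip force is fixed at half the most. Time passes only in rows, so rows that do not move let the fingers close. It gives the time, the measured TCP pose, the force and the opening at its end, in the units of the state.
- ctrl.sense(): the state, without advancing time (a new reading comes with each control period).
- ctrl.get_image(name): name is "scene" or "top" or "wrist"; returns the picture (480x640x3 uint8, blue, green, red); there is no depth.
- ctrl.calibration(name): a dict with "camera_matrix" (3x3 intrinsics, pixels), "R" (3x3) and "t" (3): a world point X has camera coordinates R X + t; the wrist camera has in their place "mount" (4x4, takes a point from camera to tool coordinates, whose origin is the TCP and whose axes are the flange's). Camera axes: x right, y down, z forward; pixel columns grow to the right and rows downward; lengths in m; the calibration is good to about 2 mm. A picture is of the moment at which its call begins: read the wrist's pose just before it. calibration takes no time and is no camera call.
- ctrl.hand_in(): hands the job in, once; it reports no verdict.
Trained networks look in the newest picture that a camera, given by its name, has taken for a name from the list of things; names that differ only in an ending like _2 or _b are one class to them, and where a whole thing is asked for, a point or a joint stands for the part that bears it (a point fixed in the world has none). Each returns a list of dicts, best first, with "p" (0 to 1); they miss things now and then, are a little off and sometimes report something else, mostly with a low value. They report only what shows in the picture. A call takes as long as a camera call. They do not tell look-alikes from the thing itself.
- ctrl.regions_of(name, camera): "region" (480x640 bool, what is visible of it) and "box" ([left, top, right, bottom] in pixels, round what is visible of it).
The state is a dict: "t": time; "qpos": joint angles; "dq": joint speeds; "tau": joint torques, N m; "tool_pos": TCP position; "tool_rot": TCP orientation; "contact_force": force on the tool from outside, world axes, zero at the start; "ft_torque": the same for the moment, N m; "opening": finger opening in m.
Only numpy, scipy, OpenCV 4.12 (cv2) and the standard library are available. Lean on these libraries where they do the work, as an engineer would, in place of code of your own. Each camera call takes 0.05 s, during which the arm holds its last target.

## Task

On the white fixture, roll the six-sided aluminium housing away from the robot, one face at a time and letting it settle flat on each face, until the orange cover is on top; do not lift it off the plate. Then slide it under the light bar until it lies flush along the blue fence, and push the red jaw sideways until the housing is held without play between the jaw and the blue end stop. Do not knock the light bar or disturb the things lying around.

Things in the scene. Friction and masses are not known exactly. Their poses are not given: they have to be found in the camera images.
- fixture: White fixture plate, fixed, 240 (x) x 380 (y) x 12 mm; origin at the centre of its underside on the table, x roughly away from the robot, y to the left, z up. 'Fixture x, y, z' below are in this frame, in mm. Plate, fence, stop, jaw and housing are smooth (friction about 0.4): the housing slides when pushed level and low, and rolls when a low face of it is lifted.
- fence (a point): Middle of the blue fence's face towards the robot, at fixture x = 85, y = 0, z = 34. The fence runs along y from -150 to 150 and its top is 57 mm above the table.
- end_stop (a point): Middle of the face (looking to +y) of the blue end stop on the right, at fixture x = 55, y = -85, z = 32; the stop spans x = 33 to 78 and its top is 52 mm above the table.
- lamp: Aluminium light bar on the fixture (same origin): fixture x = 5 to 25, y = -170 to 170, z = 143 to 163. It bars a vertical tool from the robot's side of the housing's final place; a tool leaning 30 to 45 degrees (tips forward, gripper back towards the robot) passes under it. Its 16 mm posts stand at x = 110, y = +-162, with arms at z = 150 to 162 from posts to bar.
- housing_mid (a point): Centre of the loose aluminium housing, a regular hexagonal prism: 52 mm across flats, faces 30 mm wide, 120 mm long along its y, about 0.5 kg. It starts on the plate, nearly parallel to the fence; lying flat, the centre is 38 mm above the table. Axes turn as it rolls. Each roll carries it 30 mm forward. Flush with the fence its centre is at fixture x = 55; against the stop, y = -25.
- cover (a point): Centre of the housing face with the orange cover (24 x 104 mm, three dark sockets; an orange mark on each housing end lies next to it). At the start it is the lower face on the robot's side, its centre 25 mm above the table; each roll away from the robot turns it 60 degrees: 51 mm above the table after one roll, 64 mm (on top) after two.
- jaw (a joint): Travel in m of the red sliding jaw along the fixture's -y, 0 = fully open (face at y = 110), up to 0.100. It starts 0 to 0.02 in. It slides with about 2 N of friction and stays where it is left. It closes on the housing at 0.075.
- jaw_face (a point): Centre of the jaw's clamping face (facing the fixture's -y), at x = 55, 38 mm above the table. The jaw block is 34 (x) x 30 (y) x 38 mm and extends from this face to +y.
- jaw_tab (a point): Centre of the +y side of the jaw's upright red push tab, 42 mm above the table. The tab is a plate 30 (x) x 12 (y) mm that reaches up to 58 mm above the table, on the robot's side of the jaw block, spanning x = 9 to 39; its pushed side lies 26 mm on the +y side of the jaw face.
- spool: Steel solder spool, bystander, 44 mm across, 36 mm high, standing on the left front of the fixture plate; origin at the centre of its underside. Leave it alone.
- screwdriver: Screwdriver with blue handle, bystander, about 170 mm long, lying on the table to the right of the fixture; origin at its middle on the underside. Leave it alone.
- flux_jar: Small amber jar, bystander, 40 mm across, 60 mm high, standing to the right of the fixture; origin at the centre of its underside. Leave it alone.
- meter: Grey hand-held multimeter, bystander, 150 x 75 x 32 mm, lying to the left of the fixture; origin at the centre of its underside. Leave it alone.
- board: Green circuit board, bystander, 100 x 70 x 15 mm, lying on the table at the right; origin at the centre of its underside. Leave it alone.
- screw_tray: Small open blue tray, bystander, 90 x 60 x 25 mm, on the table at the left; origin at the centre of its underside. Leave it alone.
There are look-alikes about, which are no part of the job. What is shaped like the part that bears housing_mid but green or turquoise is not meant.

How it is judged:
By the outcome, as a careful person would: the job done as asked, in the order asked, and still so for the second after the job is handed in, with the robot touching nothing.
It also fails if it takes over 53 s, if anything falls off the work surface, if the arm or the gripper's body presses on something with over 40 N, if the wrist force passes 120 N, or if a joint passes its speed limit or range.

## Working session

There is one attempt and no reset: what is moved stays moved. The work goes in short steps, Python scripts to look and compute and a tool call to move; the robot and the scene stay as the last step left them, time stands still between calls to the robot, and variables do not carry over. Pictures are saved under pics/ and viewed, and the job is handed in when it is done.

Besides the shell and the picture viewer there is one more tool, called after ">>>" as a command line: name --argument value ..., lists and objects as JSON in quotes. drive_tool: Moves the arm, as the interface text tells. Its arguments: {"type":"object","properties":{"targets":{"type":"array"}},"required":["targets"]}

```bash
mkdir -p pics; ls; python3 - <<'E'
from station import ctrl
import cv2
s=ctrl.sense();print({k:(v if not hasattr(v,'round') else v) for k,v in s.items()})
for n in("scene","top"):
    im=ctrl.get_image(n);cv2.imwrite(f'pics/{n}0.png',im)
    c=ctrl.calibration(n);print(n,c)
print(ctrl.calibration("wrist"),ctrl.finger_overhang)
E
```

```text
pics
{'t': 0.0, 'qpos': array([ 1.18847879,  0.41796645, -0.01029345,  1.61416923,  0.00468446,
        1.11068375, -0.05301841]), 'dq': array([-0.00017815, -0.00256379,  0.00087921,  0.00059908, -0.00025219,
        0.00124023,  0.00070563]), 'tau': array([-3.77954584e-04, -8.64444566e+01,  6.78626988e-01, -4.34897196e+01,
        1.90172461e-02,  7.44756719e-03, -3.39822736e-05]), 'tool_pos': array([ 0.20879516, -0.58875477,  0.24966706]), 'tool_rot': array([-3.14039244e+00,  8.04199719e-05,  3.40791763e-01]), 'contact_force': array([-0.87546258,  0.20283626, -0.30115893]), 'ft_torque': array([-0.05501986,  0.03984795,  0.01323906]), 'opening': 0.08521224988920874}
scene {'camera_matrix': array([[478.52069582,   0.        , 313.19353217],
       [  0.        , 478.52069582, 236.73882071],
       [  0.        ,   0.        ,   1.        ]]), 'R': array([[-0.48474053,  0.87447199,  0.01803794],
       [ 0.49523212,  0.29140088, -0.81843184],
       [-0.72095199, -0.38779411, -0.57432043]]), 't': array([ 0.26306491, -0.16351336,  1.5865054 ])}
top {'camera_matrix': array([[451.4087556
[... 169 characters left out ...]
5314, -0.00541787],
       [-0.99407569, -0.00738753, -0.10843868],
       [ 0.10839358,  0.00625569, -0.99408838]]), 't': array([-0.03818457,  0.4663314 ,  0.92027043])}
{'camera_matrix': array([[421.87803581,   0.        , 320.27191414],
       [  0.        , 421.87803581, 237.56936273],
       [  0.        ,   0.        ,   1.        ]]), 'mount': array([[ 2.56104761e-04, -9.66320749e-01, -2.57340521e-01,
         6.42934033e-02],
       [ 9.99999824e-01,  1.09802799e-04,  5.82885247e-04,
        -1.51145125e-03],
       [-5.34997399e-04, -2.57340625e-01,  9.66320608e-01,
        -1.24495891e-01],
       [ 0.00000000e+00,  0.00000000e+00,  0.00000000e+00,
         1.00000000e+00]])} 0.019
```

View pics/scene0.png

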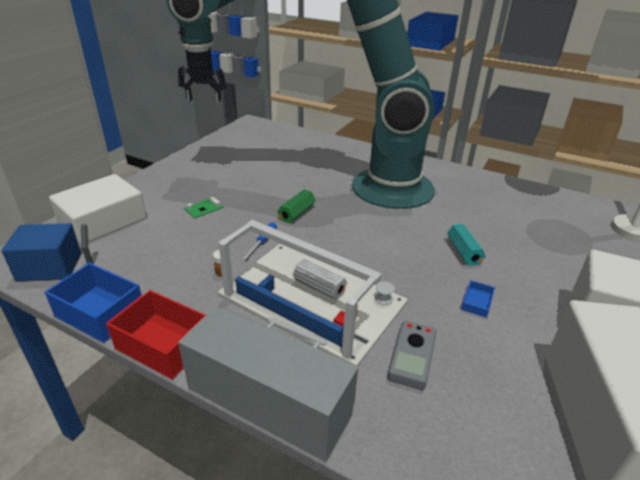

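View pics/top0.png

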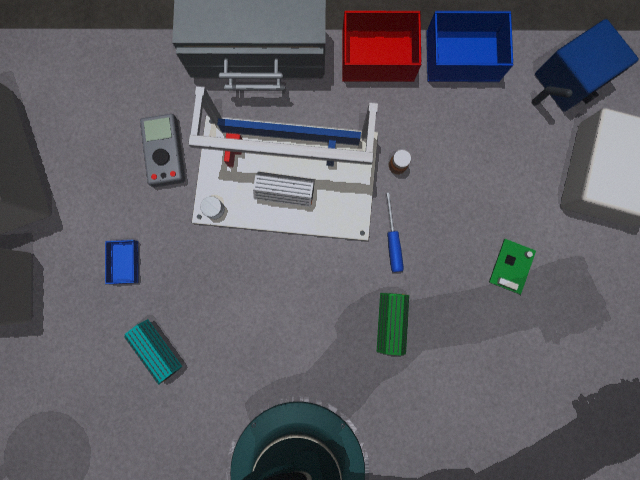

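Aluminium housing at top pixel (284,189) on the white plate; the green (393,324) and turquoise (153,351) prisms are look-alikes and not meant. Let me confirm in an enlarged crop and fit the plate.

```bash
cat > h.py <<'E'
from station import ctrl
import numpy as np, cv2
from scipy.spatial.transform import Rotation as Rn
def cam(name,s=None):
    c=ctrl.calibration(name);K=np.array(c['camera_matrix'])
    if name!='wrist': return K,np.array(c['R']),np.array(c['t'])
    s=s or ctrl.sense();M=np.array(c['mount']);T=np.eye(4);T[:3,:3]=Rn.from_euler('xyz',s['tool_rot']).as_matrix();T[:3,3]=s['tool_pos']
    W=np.linalg.inv(T@M);return K,W[:3,:3],W[:3,3]
def proj(C,X):
    K,R,t=C;p=(np.atleast_2d(X)@R.T+t)@K.T;return p[:,:2]/p[:,2:]
def unproj(C,px,z):
    K,R,t=C;o=-R.T@t;px=np.atleast_2d(px).astype(float)
    d=np.c_[px,np.ones(len(px))]@np.linalg.inv(K).T@R
    return o+d*((np.asarray(z)-o[2])/d[:,2])[:,None]
def fx2w(F,P):  # F=(x,y,yaw) m, P mm
    P=np.atleast_2d(P)/1000.;c,s=np.cos(F[2]),np.sin(F[2])
    return np.c_[F[0]+c*P[:,0]-s*P[:,1],F[1]+s*P[:,0]+c*P[:,1],P[:,2]]
def w2fx(F,X):
    X=np.atleast_2d(X);c,s=np.cos(F[2]),np.sin(F[2]);d=X[:,:2]-np.array(F[:2])
    return 1000*np.c_[c*d[:,0]+s*d[:,1],-s*d[:,0]+c*d[:,1],X[:,2]]
E
python3 - <<'E'
from h import *
im=cv2.imread('pics/top0.png');c=im[80:250,130:430]
cv2.imwrite('pics/topcrop.png',cv2.resize(c,None,fx=2.6,fy=2.6,interpolation=cv2.INTER_CUBIC))
C=cam('top')
px=[(193,222),(368,240),(205,135),(377,132)]
print(unproj(C,px,.012).round(4))
print(unproj(C,[(284,186)],.06).round(3))
E
```

```text
[[ 0.5054  0.2276  0.012 ]
 [ 0.4694 -0.1459  0.012 ]
 [ 0.6974  0.2086  0.012 ]
 [ 0.7064 -0.1666  0.012 ]]
[[0.574 0.031 0.06 ]]
```

View pics/topcrop.png

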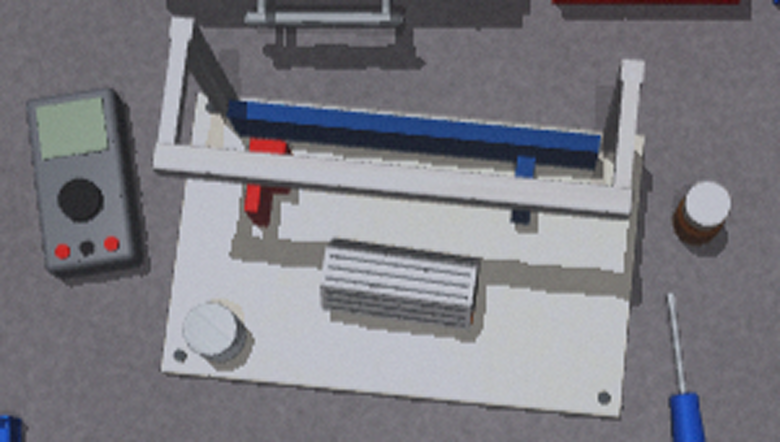

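The confirmed crop shows the ribbed aluminium prism on the plate, with the jaw at left (268,180 in the crop), the stop at right (523,190) and the spool at front left. Next: fit the fixture pose properly from the plate edges.

```bash
cat >> h.py <<'E'
def Rlean(F,lean,dyaw=0):  # lean from vertical, tips forward (deg)
    th=np.deg2rad(lean);z=[np.sin(th),0,-np.cos(th)];x=[np.cos(th),0,np.sin(th)]
    y=np.cross(z,x);return Rn.from_euler('z',F[2]+np.deg2rad(dyaw)).as_matrix()@np.c_[x,y,z]
def delta(F,P,lean,dyaw=0):
    """P=TCP target in fixture mm (z above table). returns shift in current tool axes (m) and rotvec"""
    s=ctrl.sense();R=Rn.from_euler('xyz',s['tool_rot']).as_matrix()
    d=R.T@(fx2w(F,P)[0]-s['tool_pos']);rv=Rn.from_matrix(R.T@Rlean(F,lean,dyaw)).as_rotvec()
    print('t',round(s['t'],2),'tcp fx',w2fx(F,s['tool_pos'])[0].round(1),'shift mm',(d*1000).round(1),'rot',rv.round(3),'F',np.round(s['contact_force'],1),'op',round(s['opening'],3))
    return d,rv
E
python3 - <<'E'
from h import *
from scipy.optimize import least_squares
im=cv2.imread('pics/top0.png');C=cam('top')
for n in('fixture','housing_mid','spool','jaw'):
    r=ctrl.regions_of(n,'top')
    for q in r[:4]:
        m=q['region'];ys,xs=np.nonzero(m);print(n,round(q['p'],2),q['box'],xs.mean().round(1),ys.mean().round(1))
    if r: np.save(n+'.npy',r[0]['region'])
m=np.load('fixture.npy')
# front, left, right edges by sub-pixel gradient using initial guess
g=cv2.GaussianBlur(cv2.cvtColor(im,cv2.COLOR_BGR2GRAY),(3,3),0).astype(float)
from scipy.ndimage import map_coordinates
F=np.array([.607,.029,-.096])
segs=[((-120,-180),(-120,180)),((-110,-190),(-20,-190)),((-110,190),(-20,190))]
for it in range(4):
    obs=[]
    for a,b in segs:
        nrm=np.array([-1,0]) if a[0]==b[0] else np.array([0,np.sign(a[1])])
        for k in np.linspace(0,1,40):
            P=np.array(a)*(1-k)+np.array(b)*k
            offs=np.arange(-12,12,.5)
            pts=np.c_[P+offs[:,None]*nrm,np.full(len(offs),12)]
            px=proj(C,fx2w(F,pts));v=map_coordinates(g,[px[:,1],px[:,0]],order=1)
            d=-np.gradient(v);d[d<0]=0
            i=d.argmax()
            if d[i]>3: 
                w=d[max(0,i-4):i+5];o=(offs[max(0,i-4):i+5]*w).sum()/w.sum()
                obs.append((P,nrm,o))
    pts=np.array([np.r_[P+n*o,12] for P,n,o in obs]);W=fx2w(F,pts)
    def res(f):
        q=w2fx(f,W);return [ (q[i,:2]-P)@n for i,(P,n,o) in enumerate(obs)]
    F=least_squares(res,F,loss='soft_l1').x
    print(F.round(4),len(obs),np.std(res(F)).round(2))
np.save('F.npy',F)
print('spool top',w2fx(F,unproj(C,[(210,206)],.048)))
E
```

```text
fixture 0.69 [193.2, 86.8, 376.8, 237.8] 285.2 172.6
housing_mid 0.8 [374.4, 291.8, 410.1, 356.2] 392.5 323.3
housing_mid 0.59 [252.7, 173.7, 315.3, 207.4] 283.8 188.7
spool 0.63 [202.8, 195.8, 224.0, 218.0] 212.2 207.0
jaw 0.82 [225.2, 134.6, 237.8, 167.8] 230.8 151.1
[ 0.6067  0.0317 -0.0925] 120 0.62
[ 0.6067  0.0317 -0.0919] 120 0.61
[ 0.6067  0.0317 -0.0919] 120 0.61
[ 0.6067  0.0317 -0.0918] 120 0.61
spool top [[-86.70609315 144.48939523  48.        ]]
```

```bash
python3 - <<'E'
from h import *
F=np.load('F.npy')
delta(F,[-170,0,260],35)
print(fx2w(F,[-170,0,260]))
R=Rlean(F,35);T=np.eye(4);T[:3,:3]=R;T[:3,3]=fx2w(F,[-170,0,260])[0]
W=np.linalg.inv(T@np.array(ctrl.calibration('wrist')['mount']))
print(proj((np.array(ctrl.calibration('wrist')['camera_matrix']),W[:3,:3],W[:3,3]),fx2w(F,[[-120,-190,12],[-120,190,12],[85,150,57],[85,-150,57],[5,0,163],[-33,0,38]])))
E
```

```text
t 0.3 tcp fx [-339.3 -654.6  250.1] shift mm [ 428.1 -523.3   -9.7] rot [-0.133  0.601  0.419] F [-0.6  0.2 -0.1] op 0.086
[[0.43743707 0.04733623 0.26      ]]
[[528.76300456 312.0485321 ]
 [114.44882511 312.04580294]
 [169.08980612  95.56044097]
 [474.00035711  95.65361555]
 [322.25501334  89.72198021]
 [321.65304636 213.56372239]]
```

>>> drive_tool --targets '[{"x": 0.031,"y": -0.038,"gripper": 0.085},{"x": 0.031,"y": -0.038},{"x": 0.031,"y": -0.038},{"x": 0.031,"y": -0.038},{"x": 0.031,"y": -0.038},{"x": 0.031,"y": -0.038},{"x": 0.031,"y": -0.038},{"x": 0.031,"y": -0.038}]'

```text
invalid input
```

```bash
python3 - <<'E'
from h import *
F=np.load('F.npy')
delta(F,[-170,0,260],35)
E
```

```text
t 0.3 tcp fx [-339.3 -654.6  250.1] shift mm [ 428.1 -523.3   -9.7] rot [-0.133  0.601  0.419] F [-0.6  0.2 -0.1] op 0.086
```

Probably every row needs all keys.

>>> drive_tool --targets '[{"gripper": 0.085,"x": 0.031,"y": -0.038,"z": 0,"ax": 0,"ay": 0,"az": 0},{"gripper": 0.085,"x": 0.031,"y": -0.038,"z": 0,"ax": 0,"ay": 0,"az": 0},{"gripper": 0.085,"x": 0.031,"y": -0.038,"z": 0,"ax": 0,"ay": 0,"az": 0},{"gripper": 0.085,"x": 0.031,"y": -0.038,"z": 0,"ax": 0,"ay": 0,"az": 0},{"gripper": 0.085,"x": 0.031,"y": -0.038,"z": 0,"ax": 0,"ay": 0,"az": 0},{"gripper": 0.085,"x": 0.031,"y": -0.038,"z": 0,"ax": 0,"ay": 0,"az": 0},{"gripper": 0.085,"x": 0.031,"y": -0.038,"z": 0,"ax": 0,"ay": 0,"az": 0},{"gripper": 0.085,"x": 0.031,"y": -0.038,"z": 0,"ax": 0,"ay": 0,"az": 0}]'

```text
t: 1.1
tool_pos: [0.3407, -0.2151, 0.2485]
tool_rot: [3.14, 0.002, 0.332]
contact_force: [1.5, -0.3, -0.3]
opening: 0.0852
```

```bash
python3 - <<'E'
from h import *
F=np.load('F.npy')
delta(F,[-170,0,260],35)
E
```

```text
t 1.1 tcp fx [-242.3 -270.2  248.5] shift mm [ 177.1 -216.5  -12.2] rot [-0.127  0.603  0.411] F [ 1.5 -0.3 -0.3] op 0.085
```

>>> drive_tool --targets '[{"gripper": 0.085,"x": 0.031,"y": -0.038,"z": 0,"ax": 0,"ay": 0,"az": 0},{"gripper": 0.085,"x": 0.031,"y": -0.038,"z": 0,"ax": 0,"ay": 0,"az": 0},{"gripper": 0.085,"x": 0.031,"y": -0.038,"z": 0,"ax": 0,"ay": 0,"az": 0},{"gripper": 0.085,"x": 0.031,"y": -0.038,"z": 0,"ax": 0,"ay": 0,"az": 0},{"gripper": 0.085,"x": 0.031,"y": -0.038,"z": 0,"ax": 0,"ay": 0,"az": 0},{"gripper": 0.085,"x": 0.011,"y": -0.015,"z": 0,"ax": 0,"ay": 0,"az": 0.14},{"gripper": 0.085,"x": 0,"y": 0,"z": 0,"ax": 0,"ay": 0,"az": 0.14},{"gripper": 0.085,"x": 0,"y": 0,"z": 0,"ax": 0,"ay": 0,"az": 0.14}]'

```text
t: 1.9
tool_pos: [0.4317, 0.046, 0.2497]
tool_rot: [3.139, -0.005, -0.091]
contact_force: [-0.2, -0.7, -0.2]
opening: 0.0854
```

>>> drive_tool --targets '[{"gripper": 0.085,"x": 0,"y": 0,"z": 0,"ax": 0,"ay": 0.13,"az": 0},{"gripper": 0.085,"x": 0,"y": 0,"z": 0,"ax": 0,"ay": 0.13,"az": 0},{"gripper": 0.085,"x": 0,"y": 0,"z": 0,"ax": 0,"ay": 0.13,"az": 0},{"gripper": 0.085,"x": 0,"y": 0,"z": 0,"ax": 0,"ay": 0.13,"az": 0},{"gripper": 0.085,"x": 0,"y": 0,"z": 0,"ax": 0,"ay": 0.13,"az": 0},{"gripper": 0.085,"x": 0,"y": 0,"z": 0,"ax": 0,"ay": 0,"az": 0}]'

```text
t: 2.5
tool_pos: [0.4319, 0.0479, 0.2502]
tool_rot: [-3.14, -0.679, -0.093]
contact_force: [-0.6, -0.8, -0.0]
opening: 0.085
```

```bash
python3 - <<'E'
from h import *
F=np.load('F.npy')
delta(F,[-170,0,260],35)
s=ctrl.sense();im=ctrl.get_image('wrist');cv2.imwrite('pics/w1.png',im);C=cam('wrist',s)
import json;json.dump({k:np.array(v).tolist() for k,v in s.items()},open('w1.json','w'))
P=[[-120,-190,12],[-120,190,12],[85,150,57],[85,-150,57],[5,170,143],[5,-170,143],[-63,60,38],[-63,-60,38],[33,-85,52]]
for p in proj(C,fx2w(F,P)): cv2.circle(im,tuple(p.astype(int).tolist()),3,(255,0,255),1)
cv2.imwrite('pics/w1a.png',im)
E
```

```text
t 2.5 tcp fx [-1.756e+02  1.000e-01  2.502e+02] shift mm [10.5  0.1 -4.1] rot [-0.001 -0.069 -0.001] F [-0.6 -0.8 -0. ] op 0.085
```

View pics/w1a.png

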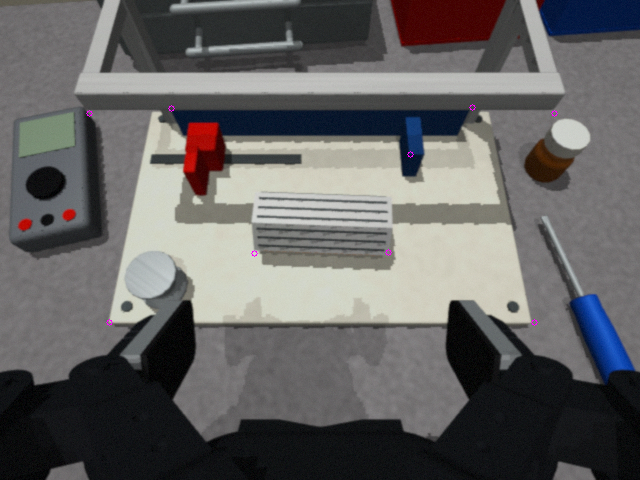

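```bash
python3 - <<'E'
from h import *
import json
F=np.load('F.npy');s=json.load(open('w1.json'));C=cam('wrist',s)
R=Rn.from_euler('xyz',s['tool_rot']).as_matrix()
for zt in(.006,.019):
    print(zt,proj(C,[np.array(s['tool_pos'])+R@np.array([x,y,zt]) for x in(-.011,.011) for y in(-.0425,-.057,.0425,.057)]).round(0).tolist())
im=cv2.imread('pics/w1.png')
cv2.imwrite('pics/w1h.png',cv2.resize(im[180:270,230:410],None,fx=4.4,fy=4.4,interpolation=cv2.INTER_CUBIC))
cv2.imwrite('pics/w1f.png',cv2.resize(im[280:400,110:240],None,fx=5,fy=5,interpolation=cv2.INTER_CUBIC))
E
```

```text
0.006 [[201.0, 351.0], [159.0, 351.0], [446.0, 351.0], [488.0, 351.0], [196.0, 292.0], [152.0, 292.0], [451.0, 292.0], [494.0, 292.0]]
0.019 [[210.0, 333.0], [171.0, 333.0], [436.0, 333.0], [474.0, 333.0], [206.0, 278.0], [166.0, 278.0], [440.0, 278.0], [480.0, 278.0]]
```

View pics/w1h.png

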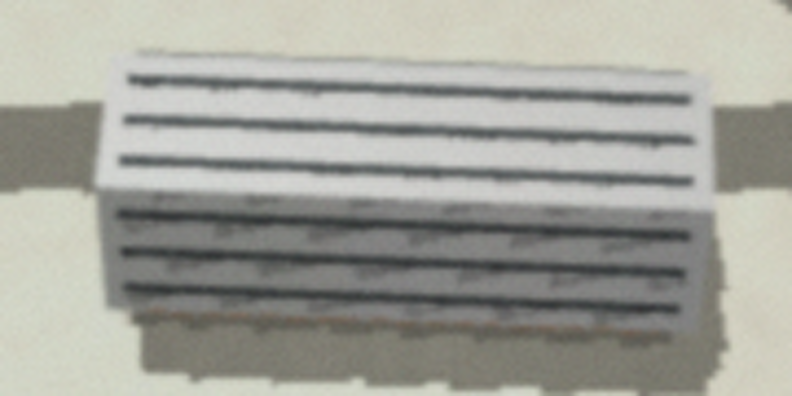

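View pics/w1f.png

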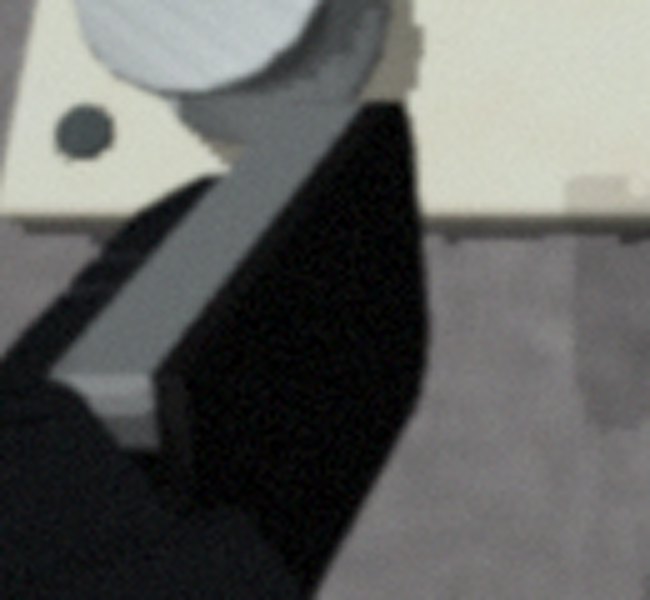

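```bash
python3 - <<'E'
from h import *
import json
F=np.load('F.npy');s=json.load(open('w1.json'));C=cam('wrist',s)
for px,z in(([(252,222.5),(392.3,227.7)],.064),([(254.5,249.3),(390.2,256.1)],.038),([(257.3,192.5),(390.2,197)],.064),([(112,324),(530,325)],.012)):
    print(w2fx(F,unproj(C,px,z)).round(1).tolist())
E
```

```text
[[-45.3, 59.7, 64.0], [-50.3, -59.9, 64.0]]
[[-59.4, 60.4, 38.0], [-66.0, -61.0, 38.0]]
[[-15.8, 56.9, 64.0], [-20.5, -60.1, 64.0]]
[[-120.9, 187.8, 12.0], [-121.9, -186.0, 12.0]]
```

```bash
python3 - <<'E'
from h import *
F=np.load('F.npy')
delta(F,[-115,0,70],45,-2.4)
E
```

```text
t 2.55 tcp fx [-1.746e+02 -2.000e-01  2.511e+02] shift mm [-66.9  -0.  178.5] rot [-0.028  0.109  0.03 ] F [ 0.4 -0.3 -0.4] op 0.085
```

>>> drive_tool --targets '[{"gripper": 0.085,"x": -0.0134,"y": 0,"z": 0.0357,"ax": 0,"ay": 0,"az": 0},{"gripper": 0.085,"x": -0.0134,"y": 0,"z": 0.0357,"ax": 0,"ay": 0,"az": 0},{"gripper": 0.085,"x": -0.0134,"y": 0,"z": 0.0357,"ax": 0,"ay": 0,"az": 0},{"gripper": 0.085,"x": -0.0134,"y": 0,"z": 0.0357,"ax": 0,"ay": 0,"az": 0},{"gripper": 0.085,"x": -0.013,"y": 0,"z": 0.035,"ax": 0,"ay": 0,"az": 0},{"gripper": 0.085,"x": 0,"y": 0,"z": 0,"ax": -0.028,"ay": 0.109,"az": 0.03},{"gripper": 0.085,"x": 0,"y": 0,"z": 0,"ax": 0,"ay": 0,"az": 0}]'

```text
t: 3.25
tool_pos: [0.4583, 0.0295, 0.2279]
tool_rot: [3.092, -0.695, -0.129]
contact_force: [0.4, -0.6, 0.3]
opening: 0.0847
```

```bash
python3 - <<'E'
from h import *
F=np.load('F.npy')
delta(F,[-95,0,27],45,-2.4)
E
```

```text
t 3.25 tcp fx [-147.6  -15.8  227.9] shift mm [-88.7 -27.  186.5] rot [0.046 0.09  0.006] F [ 0.4 -0.6  0.3] op 0.085
```

```bash
python3 - <<'E'
from h import *
s=ctrl.sense();print(s['qpos'].round(3),s['tau'].round(1))
E
```

```text
[ 1.038 -0.158 -1.268  2.433  0.881  0.197 -2.815] [  0.9  -7.9   4.9 -34.3  -1.1  -1.   -0.5]
```

```bash
cat > kin.py <<'E'
from h import *
from scipy.optimize import least_squares
def rz(a): return Rn.from_euler('z',a).as_matrix()
def ry(a): return Rn.from_euler('y',a).as_matrix()
S=(-1,-1,-1,-1)
def fk(q,p,S=S):
    # p: h, L1, L2, L3, y1(after j2), x3,y3 (elbow), x5,y5 (wrist), x7,y7
    h,L1,L2,L3,y1,xe,ye,xw,yw,g=p[:10]
    R=rz(S[0]*q[0]);x=np.array([0,0,h])
    R=R@ry(q[1]);R=R@rz(S[1]*q[2]);x=x+R@[xe,ye,L1]
    R=R@ry(q[3]);x=x+R@[-xe,y1,0];R=R@rz(S[2]*q[4]);x=x+R@[xw,yw,L2]
    R=R@ry(q[5]);R=R@rz(S[3]*q[6]+g);x=x+R@[0,0,L3]
    return x,R
E
python3 - <<'E'
from kin import *
import json,itertools
s=ctrl.sense();w=json.load(open('w1.json'))
D=[([1.18847879,0.41796645,-0.01029345,1.61416923,0.00468446,1.11068375,-0.05301841],[0.20879516,-0.58875477,0.24966706],[-3.14039244,8.04e-05,.340791763]),
(w['qpos'],w['tool_pos'],w['tool_rot']),(s['qpos'],s['tool_pos'],s['tool_rot'])]
print(np.round(w['qpos'],3))
json.dump([[np.array(a).tolist() for a in d] for d in D],open('D.json','w'))
for S in itertools.product((-1,1),repeat=4):
    def res(p):
        r=[]
        for q,x,e in D:
            X,R=fk(q,p,S);Rm=Rn.from_euler('xyz',e).as_matrix()
            r+=list(X-x)+list(0.3*Rn.from_matrix(Rm.T@R).as_rotvec())
        return r
    best=min((least_squares(res,[.3,.4,.4,.25,0,0,0,0,0,g0]) for g0 in(0,1.57,3.14,-1.57)),key=lambda o:o.cost)
    print(S,best.cost,best.x.round(4))
E
```

```text
[ 0.509 -0.233 -0.762  2.459  0.348  0.227 -2.27 ]
(-1, -1, -1, -1) 5.211069387483545e-06 [ 0.2962  0.6553  0.4783  0.4422  1.3191 -0.0674 -1.3593 -0.0485  0.0102
  1.5708]
(-1, -1, -1, 1) 0.07769355511884926 [ 0.2962  0.6553  0.4783  0.4422 -0.9607 -0.0674  0.9205 -0.0485  0.0102
  0.8075]
(-1, -1, 1, -1) 0.07401153359503526 [  0.4038   1.2237   0.5343   1.0823  18.7949  -0.3354 -18.8046  -0.2375
  -0.0258   0.7642]
(-1, -1, 1, 1) 0.19408906496149136 [ 4.0380e-01  1.2237e+00  5.3430e-01  1.0823e+00 -4.0658e+00 -3.3540e-01
  4.0562e+00 -2.3750e-01 -2.5800e-02  1.3000e-03]
(-1, 1, -1, -1) 0.22044605344702572 [  3.8071  14.473    1.9497  15.9715  22.5722  -6.303  -24.2099  -3.5486
   1.6607   0.3367]
(-1, 1, -1, 1) 0.3746743228882018 [  3.8071  14.4729   1.9497  15.9715  23.7587  -6.303  -25.3963  -3.5486
   1.6607   3.6593]
(-1, 1, 1, -1) 0.420013119492926 [  3.7456  16.7184   1.9705  18.3272  26.5557  -7.3033 -24.9872  -4.5172
  -1.6533  -0.3942]
(-1, 1, 1, 1) 0.2101538244758162 [  3.7456  16.7184   1.9705  18.3272 -70.0915  -7.3033  71.66    -4.5172
  -1.6533   2.9506]
(1, -1, -1, -
[... 258 characters left out ...]
 0.2507832027649074 [ 0.6901 -1.4541 -0.4588 -0.5999 -5.9859  0.4084  6.0164  0.0899 -0.416
  2.5611]
(1, -1, 1, 1) 0.3751770823117342 [ 0.6901 -1.4541 -0.4588 -0.5999  2.5967  0.4084 -2.5662  0.0899 -0.416
 -0.4278]
(1, 1, -1, -1) 0.26447359496865164 [ 3.5015  4.0539  0.8742  6.5765 -1.8018 -2.571   1.2848 -1.3906  0.1494
  1.988 ]
(1, 1, -1, 1) 0.1667738542575069 [ 3.5015  4.0539  0.8742  6.5765  1.2256 -2.571  -1.7426 -1.3906  0.1494
 -0.8702]
(1, 1, 1, -1) 0.1762159703634654 [  3.1298   2.0641   0.7096   4.3235  13.0476  -1.6573 -13.4116  -0.739
  -0.0417  -0.9209]
(1, 1, 1, 1) 0.03444315902070534 [  3.1298   2.0641   0.7096   4.3235  16.0376  -1.6573 -16.4017  -0.739
  -0.0417  -1.684 ]
```

```bash
cat > kin.py <<'E'
from h import *
from scipy.optimize import least_squares
import json
def rz(a): return Rn.from_euler('z',a).as_matrix()
def ry(a): return Rn.from_euler('y',a).as_matrix()
def fk(q,p):
    h,L1,L2,L3,ye,xe,xe2,xw,yw,x7=p[:10];g=np.pi/2
    R=rz(-q[0]);x=np.array([0,0,h])
    R=R@ry(q[1]);R=R@rz(-q[2]);x=x+R@[xe,ye,L1]
    R=R@ry(q[3]);R=R@rz(-q[4]);x=x+R@[xw,yw,L2]
    R=R@ry(q[5]);x=x+R@[x7,0,0];R=R@rz(-q[6]+g);x=x+R@[0,0,L3]
    return x,R
LO=np.array([-2.81,-.39,-1.27,.06,-1.19,.19,-2.82]);HI=np.array([2.81,2.02,1.25,2.57,4.33,2,2.82])
def record():
    D=json.load(open('D.json'));s=ctrl.sense();D.append([np.array(s[k]).tolist() for k in('qpos','tool_pos','tool_rot')]);json.dump(D,open('D.json','w'))
def fit(v=True):
    D=json.load(open('D.json'))
    def res(p):
        r=[]
        for q,x,e in D:
            X,R=fk(q,p);Rm=Rn.from_euler('xyz',e).as_matrix()
            r+=list(X-x)+list(0.3*Rn.from_matrix(Rm.T@R).as_rotvec())
        p0=np.array([.3,.4,.4,.25,0,0,0,0,0,0])
        return np.r_[r,1e-4*np.array(p)[4:]]
    o=least_squares(res,[.3,.4,.4,.25,0,0,0,0,0,0])
    if v: print(o.x.round(4),np.abs(res(o.x)).max().round(5),'n',len(D))
    np.save('p.npy',o.x);return o.x
E
python3 - <<'E'
from kin import *
fit()
E
```

```text
[ 0.3026  1.1827  0.4869  1.1296 -0.1081 -0.5695  0.      0.02    0.0804
 -0.2387] 6e-05 n 3
```

>>> drive_tool --targets '[{"gripper": 0.085,"x": 0,"y": 0,"z": -0.04,"ax": 0,"ay": 0,"az": 0}]'

```text
t: 3.35
tool_pos: [0.452, 0.0258, 0.2334]
tool_rot: [3.077, -0.692, -0.127]
contact_force: [-0.3, -0.2, 0.4]
opening: 0.0851
```

```bash
python3 - <<'E'
from kin import *
record();fit();s=ctrl.sense();print(s['qpos'].round(3),s['tool_pos'].round(3),s['tool_rot'].round(3))
E
```

```text
[ 2.972e-01  5.228e-01  4.791e-01  3.188e-01 -3.030e-02 -5.070e-02
  0.000e+00  1.520e-02 -1.000e-04 -3.620e-02] 0.00054 n 4
[ 0.912 -0.174 -1.146  2.437  0.8    0.222 -2.738] [0.452 0.026 0.233] [ 3.077 -0.692 -0.127]
```

>>> drive_tool --targets '[{"gripper": 0.085,"x": 0,"y": 0,"z": 0,"ax": 0,"ay": -0.14,"az": 0}]'

```text
t: 3.45
tool_pos: [0.4533, 0.0237, 0.2375]
tool_rot: [3.075, -0.654, -0.134]
contact_force: [-0.4, -0.4, 0.6]
opening: 0.0852
```

```bash
python3 - <<'E'
from kin import *
record();fit();s=ctrl.sense();print(s['qpos'].round(3),s['tool_pos'].round(3),s['tool_rot'].round(3))
E
```

```text
[ 0.2954  0.5133  0.478   0.3056 -0.0295 -0.0412  0.      0.0145 -0.001
 -0.032 ] 0.00094 n 5
[ 0.771 -0.144 -1.014  2.408  0.697  0.292 -2.623] [0.453 0.024 0.238] [ 3.075 -0.654 -0.134]
```

>>> drive_tool --targets '[{"gripper": 0.085,"x": 0,"y": 0,"z": 0,"ax": 0,"ay": -0.14,"az": 0},{"gripper": 0.085,"x": 0,"y": 0,"z": 0,"ax": 0,"ay": -0.14,"az": 0}]'

```text
t: 3.65
tool_pos: [0.4541, 0.0216, 0.2387]
tool_rot: [3.078, -0.431, -0.153]
contact_force: [-0.4, -1.5, -0.0]
opening: 0.0848
```

```bash
python3 - <<'E'
from kin import *
record();fit();s=ctrl.sense();print(s['qpos'].round(3),s['tool_pos'].round(3),s['tool_rot'].round(3))
E
```

```text
[ 0.2799  0.5088  0.4705  0.2876 -0.0307 -0.0195 -0.      0.006   0.
 -0.0162] 0.00222 n 6
[ 0.554 -0.047 -0.781  2.271  0.355  0.553 -2.241] [0.454 0.022 0.239] [ 3.078 -0.431 -0.153]
```

>>> drive_tool --targets '[{"gripper": 0.085,"x": 0,"y": 0,"z": 0,"ax": 0,"ay": 0,"az": 0}]'

```text
t: 3.75
tool_pos: [0.4559, 0.0226, 0.2396]
tool_rot: [3.082, -0.424, -0.152]
contact_force: [0.8, -0.2, 0.3]
opening: 0.085
```

```bash
python3 - <<'E'
from kin import *
record();fit();s=ctrl.sense();print(s['qpos'].round(3),s['tool_pos'].round(3),s['tool_rot'].round(3),s['dq'].round(2))
E
```

```text
[ 2.753e-01  5.107e-01  4.685e-01  2.861e-01 -3.100e-02 -1.570e-02
  0.000e+00  3.500e-03  5.000e-04 -1.240e-02] 0.0028 n 7
[ 0.554 -0.042 -0.781  2.263  0.346  0.561 -2.229] [0.456 0.023 0.24 ] [ 3.082 -0.424 -0.152] [ 0.06 -0.03 -0.1   0.08  0.14 -0.1  -0.18]
```

>>> drive_tool --targets '[{"gripper": 0.085,"x": 0,"y": 0,"z": 0,"ax": 0,"ay": 0,"az": 0},{"gripper": 0.085,"x": 0,"y": 0,"z": 0,"ax": 0,"ay": 0,"az": 0},{"gripper": 0.085,"x": 0,"y": 0,"z": 0,"ax": 0,"ay": 0,"az": 0}]'

```text
t: 4.05
tool_pos: [0.4561, 0.0229, 0.239]
tool_rot: [3.081, -0.425, -0.151]
contact_force: [-0.0, -0.4, 0.0]
opening: 0.085
```

```bash
python3 - <<'E'
from kin import *
record();fit();s=ctrl.sense();print(s['qpos'].round(3),s['tool_pos'].round(3),s['tool_rot'].round(3),s['dq'].round(2))
E
```

```text
[ 0.2731  0.5117  0.4677  0.2854 -0.031  -0.0139  0.      0.0024  0.0006
 -0.0105] 0.00314 n 8
[ 0.562 -0.04  -0.79   2.263  0.35   0.559 -2.233] [0.456 0.023 0.239] [ 3.081 -0.425 -0.151] [ 0.   -0.01 -0.    0.01  0.02 -0.01 -0.02]
```

```bash
cat >> kin.py <<'E'
def jac(q,p,e=1e-5):
    x0,R0=fk(q,p);J=np.zeros((6,7))
    for i in range(7):
        d=np.array(q,float);d[i]+=e;x,R=fk(d,p);J[:3,i]=(x-x0)/e;J[3:,i]=Rn.from_matrix(R@R0.T).as_rotvec()/e
    return J
def ik(q,xt,Rt,p,W=None,N=60,lim=True,lam=1e-4,post=None,kp=0.0):
    q=np.array(q,float);Wi=np.eye(7) if W is None else np.diag(W)
    for _ in range(N):
        x,R=fk(q,p);e=np.r_[xt-x,Rn.from_matrix(Rt@R.T).as_rotvec()];J=jac(q,p)
        n=np.linalg.norm(e);
        if n<1e-5 and post is None:break
        e=e*min(1,.1/n) if n>0 else e
        JW=J@Wi;Ji=Wi@J.T@np.linalg.inv(JW@J.T+lam*np.eye(6))
        dq=Ji@e
        if post is not None: dq=dq+kp*(np.eye(7)-Ji@J)@(np.array(post)-q)
        q=q+dq
        if lim:q=np.clip(q,LO,HI)
    return q,np.linalg.norm(e)
E
python3 - <<'E'
from kin import *
D=json.load(open('D.json'));E=[D[0],D[1],D[2],D[-2],D[-1]];json.dump(E,open('D.json','w'))
p=fit()
for q,x,e in E:
    X,R=fk(q,p);print(((X-x)*1000).round(1),Rn.from_matrix(Rn.from_euler('xyz',e).as_matrix().T@R).as_rotvec().round(4))
q=np.array(E[0][0])
def R_(e):return Rn.from_euler('xyz',e).as_matrix()
x0,R0=fk(q,p)
for a in np.linspace(0,1,15)[1:]:
    q,e=ik(q,np.array([.2088,-.5888,.25])*(1-a)+a*np.array([.4317,.046,.25]),R0,p)
print('translated',q.round(3),e)
q1=q
for a in np.linspace(0,1,4)[1:]:
    q,e=ik(q,np.array([.4317,.046,.25]),Rn.from_euler('xyz',[np.pi,0,.34-.431*a]).as_matrix(),p)
print('yaw',q.round(3))
for a in np.linspace(0,1,6)[1:]:
    q,e=ik(q,np.array([.4317,.046,.25]),Rn.from_euler('xyz',[np.pi,-.68*a,-.091]).as_matrix(),p)
print('lean',q.round(3),'actual',np.round(E[1][0],3))
E
```

```text
[ 2.746e-01  5.105e-01  4.685e-01  2.856e-01 -3.040e-02 -1.570e-02
  0.000e+00  3.100e-03 -2.000e-04 -1.220e-02] 0.00284 n 5
[-0.3  0.9  0.8] [-0. -0.  0.]
[-2.8  1.2  0.9] [0. 0. 0.]
[ 0.7 -0.4 -0.1] [ 0. -0. -0.]
[ 1.5 -0.3 -0.8] [ 0.  0. -0.]
[ 1.6 -0.3 -0.8] [ 0. -0.  0.]
translated [ 0.389  0.089 -0.596  2.047  0.057  1.022 -1.466] 9.290434898913758e-09
yaw [ 0.363  0.088 -0.569  2.047  0.055  1.021 -1.896]
lean [ 0.515 -0.223 -0.759  2.457  0.367  0.22  -2.277] actual [ 0.509 -0.233 -0.762  2.459  0.348  0.227 -2.27 ]
```

```bash
cat >> kin.py <<'E'
def feas(xt,Rt,p,seeds=12,rng=np.random.default_rng(0)):
    mid=np.array([0,.6,0,1.6,0,1.0,-1.6]);best=None
    for k in range(seeds):
        q0=np.array([0,.3,0,2.,0,.6,-1.7])+ (rng.normal(0,.5,7) if k else 0)
        q0=np.clip(q0,LO+.01,HI-.01)
        def r(q):
            x,R=fk(q,p);return np.r_[100*(x-xt),50*Rn.from_matrix(Rt@R.T).as_rotvec(), .02*np.array(q)[[2,4]]]
        o=least_squares(r,q0,bounds=(LO,HI))
        if best is None or o.cost<best.cost: best=o
    x,R=fk(best.x,p);return best.x,1000*np.linalg.norm(x-xt),np.linalg.norm(Rn.from_matrix(Rt@R.T).as_rotvec()),np.min(np.minimum(best.x-LO,HI-best.x))
E
python3 - <<'E'
from kin import *
p=np.load('p.npy');F=np.load('F.npy')
for flip in(0,180):
  for P in([-90,0,26],[-40,0,55],[-60,0,26],[10,0,55],[20,0,40],[20,140,40]):
    for L in(0,15,25,30,35,40,45,50):
        R=Rlean(F,L)@rz(np.deg2rad(flip))
        q,e,er,m=feas(fx2w(F,P)[0],R,p,4)
        print(flip,P,L,q.round(2),round(e,1),round(er,3),round(m,2))
E
```

```text
0 [-90, 0, 26] 0 [-0.14  0.57 -0.    2.02  0.    0.55 -1.8 ] 0.0 0.0 0.36
0 [-90, 0, 26] 15 [-0.17  0.52  0.01  2.19  0.34  0.19 -2.15] 0.0 0.0 0.0
0 [-90, 0, 26] 25 [-0.05  0.47 -0.14  2.22  1.04  0.19 -2.82] 27.7 0.064 0.0
0 [-90, 0, 26] 30 [-0.82  0.57  0.69  2.22 -1.19  0.19 -0.8 ] 48.1 0.111 0.0
0 [-90, 0, 26] 35 [-0.12  0.39 -0.07  2.22  1.03  0.19 -2.82] 70.5 0.162 0.0
0 [-90, 0, 26] 40 [-1.06  0.58  0.91  2.23 -1.19  0.19 -0.89] 89.6 0.204 0.0
0 [-90, 0, 26] 45 [-0.3   0.31  0.1   2.23  1.    0.19 -2.82] 113.8 0.258 0.0
0 [-90, 0, 26] 50 [-1.38  0.72  1.15  2.24 -1.19  0.19 -1.09] 129.4 0.291 0.0
0 [-40, 0, 55] 0 [-0.12  0.58 -0.    1.89  0.    0.67 -1.78] 0.0 0.0 0.48
0 [-40, 0, 55] 15 [-0.22  0.52  0.09  2.07  0.06  0.3  -1.86] 0.0 0.0 0.11
0 [-40, 0, 55] 25 [-0.03  0.49 -0.15  2.15  1.06  0.19 -2.82] 7.1 0.017 0.0
0 [-40, 0, 55] 30 [-0.73  0.58  0.65  2.15 -1.19  0.19 -0.76] 28.1 0.068 0.0
0 [-40, 0, 55] 35 [-0.08  0.43 -0.1   2.15  1.06  0.19 -2.82] 49.4 0.12 0.0
0 [-40, 0, 55] 40 [-0.91  0.58  0.82  2.14 -1.19  0.19 -0.83] 69.4 0.169 0.0
0 [-40, 0, 55] 45 [-0.17  0.36 -0
[... 5532 characters left out ...]
 [20, 0, 40] 50 [ 0.42  0.78 -0.72  2.24  2.5   0.84 -0.85] 0.0 0.0 0.33
180 [20, 140, 40] 0 [ 0.55  0.82 -0.36  2.1  -1.19  0.19 -2.82] 270.2 0.684 0.0
180 [20, 140, 40] 15 [-0.45  0.67  0.13  1.84  0.08  0.41  1.05] 0.0 0.0 0.22
180 [20, 140, 40] 25 [ 0.68  0.8  -0.54  2.02 -1.19  0.19 -2.82] 221.4 0.596 0.0
180 [20, 140, 40] 30 [-0.47  0.64  0.1   1.98  1.29  0.19 -0.17] 0.0 0.0 0.0
180 [20, 140, 40] 35 [-0.29  0.64 -0.15  2.02  1.78  0.37 -0.6 ] 0.0 0.0 0.18
180 [20, 140, 40] 40 [-0.17  0.67 -0.32  2.06  1.99  0.53 -0.77] 0.0 0.0 0.34
180 [20, 140, 40] 45 [-0.15  0.69 -0.37  2.1   2.15  0.66 -0.91] 0.0 0.0 0.47
180 [20, 140, 40] 50 [-0.18  0.72 -0.36  2.13  2.27  0.77 -1.04] 0.0 0.0 0.44
```

```bash
cat >> kin.py <<'E'
def sim(q,rows,p):
    """rows: (x,y,z,ax,ay,az); min-norm IK as the drive seems to do"""
    out=[]
    for r in rows:
        x,R=fk(q,p);xt=x+R@np.array(r[:3]);Rt=R@Rn.from_rotvec(r[3:]).as_matrix()
        q,e=ik(q,xt,Rt,p,N=30);out.append((q,e))
    return out
def rows_between(x0,R0,x1,R1):
    return np.r_[R0.T@(x1-x0),Rn.from_matrix(R0.T@R1).as_rotvec()]
E
python3 - <<'E'
from kin import *
p=np.load('p.npy');F=np.load('F.npy')
s=ctrl.sense();q0=s['qpos']
goal=[-130,0,180]
Rt=Rlean(F,45)@rz(np.pi);xt=fx2w(F,goal)[0]
def r(q):
    x,R=fk(q,p);return np.r_[100*(x-xt),50*Rn.from_matrix(Rt@R.T).as_rotvec(), .1*(np.array(q)-q0)]
o=least_squares(r,[.46,.5,-.78,2.34,2.36,.78,-.8],bounds=(LO,HI));qg=o.x;print('goal',qg.round(3),fk(qg,p)[0]-xt)
N=16
qs=[q0+(qg-q0)*a for a in np.linspace(0,1,N+1)]
x,R=fk(q0,p);q=q0;
for i in range(1,N+1):
    x1,R1=fk(qs[i],p);x0,R0=fk(q,p)
    row=rows_between(x0,R0,x1,R1);(q,e),=sim(q,[row],p)
    print(row.round(3),np.linalg.norm(row[:3]).round(3),np.rad2deg(np.linalg.norm(row[3:])).round(1),'fx',w2fx(F,x1)[0].round(0),q.round(2),round(e,4),'zax',R1[:,2].round(2))
E
```

```text
goal [ 0.48   0.125 -0.822  2.485  2.024  0.41  -0.735] [-1.94438574e-06  4.65282171e-06  1.64283656e-06]
[ 0.     0.009  0.006 -0.036  0.018 -0.191] 0.011 11.2 fx [-146.  -32.  233.] [ 0.56 -0.03 -0.79  2.28  0.45  0.55 -2.14] 0.0 zax [ 0.41 -0.16 -0.9 ]
[-0.001  0.007  0.006 -0.034  0.015 -0.192] 0.009 11.2 fx [-144.  -40.  229.] [ 0.56 -0.02 -0.8   2.29  0.56  0.54 -2.05] 0.0 zax [ 0.43 -0.19 -0.88]
[-0.001  0.006  0.005 -0.033  0.013 -0.193] 0.008 11.3 fx [-141.  -46.  226.] [ 0.55 -0.01 -0.8   2.3   0.66  0.53 -1.95] 0.0 zax [ 0.45 -0.21 -0.87]
[-0.001  0.004  0.005 -0.032  0.011 -0.194] 0.007 11.3 fx [-138.  -51.  223.] [ 0.55  0.   -0.81  2.32  0.77  0.52 -1.86] 0.0 zax [ 0.47 -0.24 -0.85]
[-0.001  0.003  0.005 -0.03   0.01  -0.195] 0.005 11.3 fx [-135.  -55.  220.] [ 0.55  0.01 -0.81  2.33  0.87  0.51 -1.77] 0.0 zax [ 0.49 -0.25 -0.84]
[ 0.     0.002  0.004 -0.03   0.009 -0.196] 0.004 11.4 fx [-132.  -56.  217.] [ 0.54  0.02 -0.81  2.35  0.98  0.5  -1.67] 0.0 zax [ 0.51 -0.26 -0.82]
[ 0.001  0.001  0.004 -0.029  0.009 -0.196] 0.004 11.4 fx [-129.  -56.  214.] [ 0.54  0.03 -0.
[... 704 characters left out ...]
8 11.5 fx [-120.  -36.  199.] [ 0.51  0.09 -0.83  2.43  1.61  0.45 -1.11] 0.0 zax [ 0.65 -0.2  -0.73]
[ 0.008  0.003  0.001 -0.034  0.006 -0.197] 0.009 11.5 fx [-121.  -28.  195.] [ 0.51  0.1  -0.83  2.44  1.71  0.44 -1.02] 0.0 zax [ 0.67 -0.17 -0.72]
[ 0.009  0.005  0.001 -0.036  0.004 -0.197] 0.01 11.5 fx [-123.  -19.  190.] [ 0.5   0.11 -0.83  2.46  1.81  0.43 -0.92] 0.0 zax [ 0.69 -0.14 -0.72]
[ 0.009  0.007  0.001 -0.037  0.002 -0.197] 0.011 11.5 fx [-126.  -10.  185.] [ 0.5   0.12 -0.84  2.47  1.92  0.42 -0.83] 0.0 zax [ 0.7  -0.1  -0.71]
[ 0.009  0.009  0.    -0.039 -0.001 -0.197] 0.012 11.5 fx [-130.    0.  180.] [ 0.49  0.13 -0.84  2.48  2.02  0.41 -0.73] 0.0 zax [ 0.7  -0.06 -0.71]
```

>>> drive_tool --targets '[{"gripper": 0.085,"x": 0,"y": 0.006,"z": 0.004,"ax": -0.026,"ay": 0.012,"az": -0.14},{"gripper": 0.085,"x": 0,"y": 0.006,"z": 0.004,"ax": -0.026,"ay": 0.012,"az": -0.14},{"gripper": 0.085,"x": 0,"y": 0.005,"z": 0.004,"ax": -0.025,"ay": 0.011,"az": -0.14},{"gripper": 0.085,"x": 0,"y": 0.005,"z": 0.004,"ax": -0.025,"ay": 0.01,"az": -0.14},{"gripper": 0.085,"x": 0,"y": 0.004,"z": 0.004,"ax": -0.024,"ay": 0.009,"az": -0.14},{"gripper": 0.085,"x": 0,"y": 0.003,"z": 0.004,"ax": -0.023,"ay": 0.008,"az": -0.14},{"gripper": 0.085,"x": 0,"y": 0.002,"z": 0.003,"ax": -0.022,"ay": 0.007,"az": -0.14},{"gripper": 0.085,"x": 0,"y": 0.001,"z": 0.003,"ax": -0.022,"ay": 0.007,"az": -0.14}]'

```text
t: 4.85
tool_pos: [0.4714, -0.0166, 0.2207]
tool_rot: [2.518, -0.07, 0.998]
contact_force: [0.8, 0.0, 0.7]
opening: 0.0846
```

```bash
cat > plan.py <<'E'
from kin import *
import sys
def plan(goal,lean,N,seed,dyaw=0,keep=.1):
    p=np.load('p.npy');F=np.load('F.npy');s=ctrl.sense();q0=s['qpos']
    print('now',round(s['t'],2),q0.round(2),w2fx(F,s['tool_pos'])[0].round(1))
    Rt=Rlean(F,lean,dyaw)@rz(np.pi);xt=fx2w(F,goal)[0]
    def r(q):
        x,R=fk(q,p);return np.r_[100*(x-xt),50*Rn.from_matrix(Rt@R.T).as_rotvec(), keep*(np.array(q)-q0)]
    qg=least_squares(r,np.clip(seed,LO+.01,HI-.01),bounds=(LO,HI)).x;print('goal',qg.round(2))
    q=q0
    for i in range(1,N+1):
        x1,R1=fk(q0+(qg-q0)*i/N,p);x0,R0=fk(q,p)
        row=rows_between(x0,R0,x1,R1);(q,e),=sim(q,[row],p)
        print(row.round(3),np.linalg.norm(row[3:]).round(2),w2fx(F,x1)[0].round(0),q.round(2),round(e,4))
E
python3 - <<'E'
from plan import *
plan([-130,0,180],45,14,[.46,.5,-.78,2.34,2.36,.78,-.8])
E
```

```text
now 4.85 [ 0.53  0.02 -0.81  2.35  1.02  0.51 -1.72] [-130.3  -60.6  220.7]
goal [ 0.48  0.13 -0.82  2.48  2.02  0.41 -0.74]
[ 0.001  0.     0.003 -0.02   0.008 -0.14 ] 0.14 [-130.  -58.  215.] [ 0.53  0.03 -0.81  2.36  1.09  0.5  -1.65] 0.0
[ 0.002  0.     0.002 -0.02   0.008 -0.141] 0.14 [-128.  -57.  213.] [ 0.53  0.04 -0.81  2.37  1.16  0.49 -1.58] 0.0
[ 0.002  0.     0.002 -0.02   0.008 -0.141] 0.14 [-126.  -55.  211.] [ 0.52  0.04 -0.81  2.38  1.23  0.49 -1.51] 0.0
[ 0.003  0.     0.002 -0.02   0.007 -0.141] 0.14 [-124.  -53.  209.] [ 0.52  0.05 -0.82  2.39  1.31  0.48 -1.44] 0.0
[ 0.003  0.     0.002 -0.02   0.007 -0.141] 0.14 [-123.  -50.  207.] [ 0.52  0.06 -0.82  2.4   1.38  0.47 -1.37] 0.0
[ 0.004  0.001  0.002 -0.021  0.007 -0.141] 0.14 [-122.  -46.  205.] [ 0.51  0.07 -0.82  2.41  1.45  0.47 -1.3 ] 0.0
[ 0.005  0.001  0.002 -0.021  0.006 -0.141] 0.14 [-121.  -42.  203.] [ 0.51  0.07 -0.82  2.42  1.52  0.46 -1.23] 0.0
[ 0.005  0.001  0.001 -0.022  0.006 -0.141] 0.14 [-121.  -37.  200.] [ 0.51  0.08 -0.82  2.43  1.59  0.45 -1.16] 0.0
[ 0.005  0.002  0.001 -0.023  0.005 -0.141] 0.14 [-121.  -32.  197.] [ 0.51  0.09 -0.82  2.44  1.66  0.45 -1.09] 0.0
[ 0.006  0.003  0.001 -0.024  0.005 -0.141] 0.14 [-122.  -26.  194.] [ 0.5   0.1  -0.83  2.45  1.74  0.44 -1.02] 0.0
[ 0.006  0.004  0.001 -0.025  0.004 -0.141] 0.14 [-123.  -20.  191.] [ 0.5   0.1  -0.83  2.46  1.81  0.43 -0.95] 0.0
[ 0.006  0.004  0.001 -0.026  0.002 -0.141] 0.14 [-125.  -14.  187.] [ 0.49  0.11 -0.83  2.47  1.88  0.42 -0.87] 0.0
[ 0.006  0.005  0.001 -0.026  0.001 -0.141] 0.14 [-127.   -7.  184.] [ 0.49  0.12 -0.83  2.48  1.95  0.42 -0.8 ] 0.0
[ 0.006  0.006  0.    -0.027 -0.    -0.141] 0.14 [-130.    0.  180.] [ 0.49  0.13 -0.83  2.48  2.02  0.41 -0.73] 0.0
```

>>> drive_tool --targets '[{"gripper": 0.085,"x": 0.001,"y": 0,"z": 0.003,"ax": -0.02,"ay": 0.008,"az": -0.14},{"gripper": 0.085,"x": 0.002,"y": 0,"z": 0.002,"ax": -0.02,"ay": 0.008,"az": -0.141},{"gripper": 0.085,"x": 0.002,"y": 0,"z": 0.002,"ax": -0.02,"ay": 0.008,"az": -0.141},{"gripper": 0.085,"x": 0.003,"y": 0,"z": 0.002,"ax": -0.02,"ay": 0.007,"az": -0.141},{"gripper": 0.085,"x": 0.003,"y": 0,"z": 0.002,"ax": -0.02,"ay": 0.007,"az": -0.141},{"gripper": 0.085,"x": 0.004,"y": 0.001,"z": 0.002,"ax": -0.021,"ay": 0.007,"az": -0.141},{"gripper": 0.085,"x": 0.005,"y": 0.001,"z": 0.002,"ax": -0.021,"ay": 0.006,"az": -0.141},{"gripper": 0.085,"x": 0.005,"y": 0.001,"z": 0.001,"ax": -0.022,"ay": 0.006,"az": -0.141}]'

```text
t: 5.65
tool_pos: [0.4804, 0.0021, 0.2016]
tool_rot: [2.617, 0.578, 2.035]
contact_force: [0.4, 0.4, 0.4]
opening: 0.085
```

```bash
python3 - <<'E'
from plan import *
plan([-130,0,150],45,7,[.46,.5,-.78,2.34,2.36,.78,-.8],-2.4)
E
```

```text
now 5.65 [ 0.5   0.07 -0.81  2.46  1.66  0.45 -1.18] [-123.   -41.1  201.6]
goal [ 0.41  0.24 -0.81  2.5   2.07  0.56 -0.83]
[ 0.006 -0.     0.005 -0.009  0.003 -0.111] 0.11 [-129.  -35.  188.] [ 0.49  0.1  -0.82  2.46  1.72  0.46 -1.13] 0.0
[ 0.007  0.001  0.004 -0.011  0.003 -0.111] 0.11 [-129.  -31.  181.] [ 0.48  0.12 -0.82  2.47  1.78  0.48 -1.08] 0.0
[ 0.007  0.002  0.004 -0.014  0.002 -0.111] 0.11 [-129.  -26.  175.] [ 0.47  0.15 -0.82  2.47  1.84  0.5  -1.03] 0.0
[ 0.007  0.003  0.004 -0.016  0.001 -0.11 ] 0.11 [-129.  -21.  168.] [ 0.46  0.17 -0.82  2.48  1.9   0.51 -0.98] 0.0
[ 0.006  0.005  0.004 -0.019 -0.    -0.109] 0.11 [-129.  -15.  162.] [ 0.45  0.19 -0.82  2.49  1.95  0.53 -0.93] 0.0
[ 0.006  0.006  0.004 -0.021 -0.002 -0.109] 0.11 [-129.   -8.  156.] [ 0.44  0.22 -0.82  2.49  2.01  0.54 -0.88] 0.0
[ 0.006  0.007  0.003 -0.023 -0.004 -0.108] 0.11 [-130.    0.  150.] [ 0.43  0.24 -0.82  2.5   2.07  0.56 -0.82] 0.0
```

>>> drive_tool --targets '[{"gripper": 0.085,"x": 0.006,"y": 0,"z": 0.005,"ax": -0.009,"ay": 0.003,"az": -0.111},{"gripper": 0.085,"x": 0.007,"y": 0.001,"z": 0.004,"ax": -0.011,"ay": 0.003,"az": -0.111},{"gripper": 0.085,"x": 0.007,"y": 0.002,"z": 0.004,"ax": -0.014,"ay": 0.002,"az": -0.111},{"gripper": 0.085,"x": 0.007,"y": 0.003,"z": 0.004,"ax": -0.016,"ay": 0.001,"az": -0.11},{"gripper": 0.085,"x": 0.006,"y": 0.005,"z": 0.004,"ax": -0.019,"ay": 0,"az": -0.109},{"gripper": 0.085,"x": 0.006,"y": 0.006,"z": 0.004,"ax": -0.021,"ay": -0.002,"az": -0.109},{"gripper": 0.085,"x": 0.006,"y": 0.007,"z": 0.003,"ax": -0.023,"ay": -0.004,"az": -0.108}]'

```text
t: 6.35
tool_pos: [0.4792, 0.0417, 0.155]
tool_rot: [-3.117, 0.787, 3.055]
contact_force: [1.0, 0.6, 0.3]
opening: 0.085
```

```bash
cat >> h.py <<'E'
def dflip(F,P,lean,dyaw=0):
    s=ctrl.sense();R=Rn.from_euler('xyz',s['tool_rot']).as_matrix()
    Rt=Rlean(F,lean,dyaw)@np.diag([-1,-1,1])
    d=R.T@(fx2w(F,P)[0]-s['tool_pos']);rv=Rn.from_matrix(R.T@Rt).as_rotvec()
    print('t',round(s['t'],2),'tcp fx',w2fx(F,s['tool_pos'])[0].round(1),'shift mm',(d*1000).round(1),'rot',rv.round(3),'F',np.round(s['contact_force'],1),'q',s['qpos'].round(2))
E
python3 - <<'E'
from plan import *
F=np.load('F.npy')
dflip(F,[-105,0,60],45,-2.4)
s=ctrl.sense();im=ctrl.get_image('wrist');cv2.imwrite('pics/w2.png',im);C=cam('wrist',s)
json.dump({k:np.array(v).tolist() for k,v in s.items()},open('w2.json','w'))
E
```

```text
t 6.35 tcp fx [-127.9   -1.8  155. ] shift mm [51.1  3.7 83.2] rot [0.009 0.002 0.033] F [1.  0.6 0.3] q [ 0.42  0.24 -0.81  2.52  2.12  0.56 -0.84]
```

View pics/w2.png

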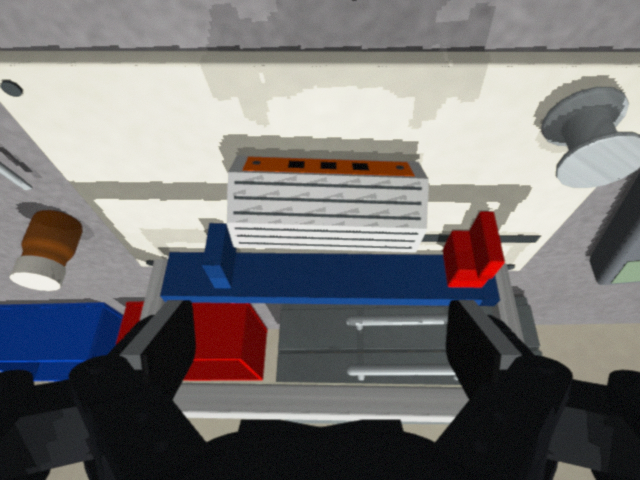

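```bash
python3 - <<'E'
from h import *
import json
im=cv2.imread('pics/w2.png')
cv2.imwrite('pics/w2h.png',cv2.resize(im[140:260,210:440],None,fx=3.4,fy=3.4,interpolation=cv2.INTER_CUBIC))
E
```

```text
(no output)
```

View pics/w2h.png

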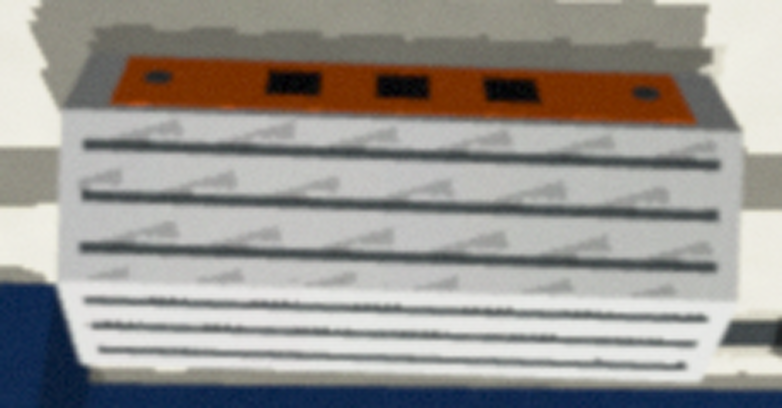

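```bash
python3 - <<'E'
from h import *
import json
F=np.load('F.npy');s=json.load(open('w2.json'));C=cam('wrist',s)
print(w2fx(F,unproj(C,[(229.1,170.9),(427.6,178.2)],.038)).round(1).tolist())
im=cv2.cvtColor(cv2.imread('pics/w2.png'),cv2.COLOR_BGR2GRAY)
for u in(100,320,560): print(u,im[38:72,u].tolist())
print(proj(C,fx2w(F,[[-120,y,12] for y in(-100,0,100)])).round(1).tolist())
E
```

```text
[[-65.1, -58.0, 38.0], [-59.3, 61.1, 38.0]]
100 [139, 142, 145, 145, 146, 147, 148, 138, 101, 85, 77, 76, 88, 111, 122, 124, 126, 128, 126, 129, 134, 129, 133, 140, 163, 190, 212, 219, 226, 229, 231, 230, 229, 230]
320 [126, 124, 130, 127, 124, 125, 127, 125, 124, 115, 81, 65, 67, 91, 114, 125, 123, 120, 124, 123, 125, 124, 128, 127, 138, 157, 181, 188, 186, 201, 209, 208, 211, 210]
560 [144, 141, 144, 141, 139, 136, 140, 140, 136, 133, 100, 80, 81, 89, 117, 125, 125, 126, 127, 132, 133, 132, 132, 133, 140, 159, 186, 208, 218, 222, 227, 229, 228, 227]
[[133.3, 63.1], [326.9, 63.4], [524.0, 63.7]]
```

>>> drive_tool --targets '[{"gripper": 0.085,"x": 0.017,"y": 0.001,"z": 0.028,"ax": 0.005,"ay": 0,"az": 0.017},{"gripper": 0.085,"x": 0.017,"y": 0.001,"z": 0.028,"ax": 0.004,"ay": 0.002,"az": 0.016},{"gripper": 0.085,"x": 0.017,"y": 0.001,"z": 0.027,"ax": 0,"ay": 0,"az": 0},{"gripper": 0.085,"x": 0,"y": 0,"z": 0,"ax": 0,"ay": 0,"az": 0}]'

```text
t: 6.8
tool_pos: [0.502, 0.0402, 0.0615]
tool_rot: [3.138, 0.789, 3.004]
contact_force: [-0.4, -0.3, 0.6]
opening: 0.0851
```

```bash
python3 - <<'E'
from h import *
F=np.load('F.npy')
dflip(F,[-90,0,27],45,-2.6)
E
```

```text
t 6.8 tcp fx [-105.1   -1.2   61.5] shift mm [13.9  1.8 34.9] rot [ 0.003  0.004 -0.   ] F [-0.4 -0.3  0.6] q [ 0.37  0.63 -0.76  2.48  2.36  0.89 -0.98]
```

>>> drive_tool --targets '[{"gripper": 0.085,"x": 0.007,"y": 0.001,"z": 0.018,"ax": 0.003,"ay": 0.004,"az": 0},{"gripper": 0.085,"x": 0.007,"y": 0.001,"z": 0.017,"ax": 0,"ay": 0,"az": 0},{"gripper": 0.085,"x": 0,"y": 0,"z": 0,"ax": 0,"ay": 0,"az": 0}]'

```text
t: 7.1
tool_pos: [0.517, 0.0397, 0.0298]
tool_rot: [3.135, 0.785, 2.996]
contact_force: [-0.1, 0.4, 0.9]
opening: 0.0849
```

```bash
python3 - <<'E'
from h import *
F=np.load('F.npy')
dflip(F,[-70,0,26],45,-2.6)
im=ctrl.get_image('wrist');cv2.imwrite('pics/w3.png',im)
E
```

```text
t 7.1 tcp fx [-90.   -0.3  29.8] shift mm [-11.5   1.3  16.8] rot [ 0.    -0.    -0.006] F [-0.1  0.4  0.9] q [ 0.35  0.74 -0.72  2.44  2.42  0.94 -0.99]
```

View pics/w3.png

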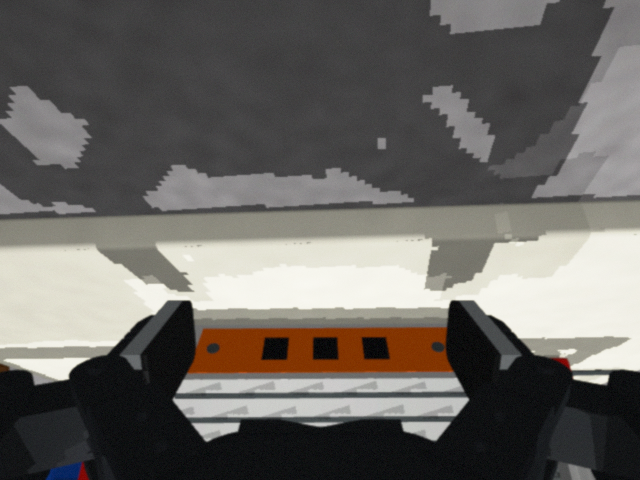

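>>> drive_tool --targets '[{"gripper": 0.085,"x": -0.005,"y": 0.001,"z": 0.008,"ax": 0,"ay": 0,"az": 0},{"gripper": 0.085,"x": -0.005,"y": 0,"z": 0.008,"ax": 0,"ay": 0,"az": 0},{"gripper": 0.085,"x": 0,"y": 0,"z": 0,"ax": 0,"ay": 0,"az": 0}]'

```text
t: 7.45
tool_pos: [0.5375, 0.0376, 0.0314]
tool_rot: [3.135, 0.791, 2.996]
contact_force: [-0.5, -0.2, -0.8]
opening: 0.085
```

```bash
python3 - <<'E'
from h import *
F=np.load('F.npy')
dflip(F,[-70,0,26],45,-2.6)
im=ctrl.get_image('wrist');cv2.imwrite('pics/w4.png',im[230:])
E
```

```text
t 7.45 tcp fx [-69.5  -0.5  31.4] shift mm [4.2 0.5 3.4] rot [ 0.001  0.006 -0.006] F [-0.5 -0.2 -0.8] q [ 0.36  0.74 -0.71  2.4   2.42  0.91 -0.97]
```

View pics/w4.png

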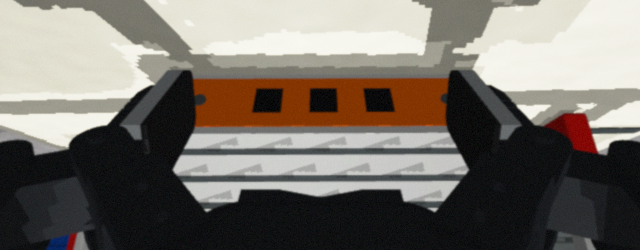

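>>> drive_tool --targets '[{"gripper": 0.085,"x": 0.005,"y": 0,"z": 0.003,"ax": 0,"ay": 0,"az": 0},{"gripper": 0.085,"x": 0,"y": 0,"z": 0.001,"ax": 0,"ay": 0,"az": 0}]'

```text
t: 7.7
tool_pos: [0.5362, 0.0377, 0.0253]
tool_rot: [3.136, 0.792, 2.997]
contact_force: [-0.2, 1.2, 0.2]
opening: 0.0851
```

```bash
python3 - <<'E'
from h import *
F=np.load('F.npy')
dflip(F,[-67,0,26],45,-2.6)
E
```

```text
t 7.7 tcp fx [-70.8  -0.5  25.3] shift mm [-3.1  0.7  2.2] rot [ 0.001  0.007 -0.005] F [-0.2  1.2  0.2] q [ 0.36  0.76 -0.7   2.4   2.44  0.93 -0.98]
```

>>> drive_tool --targets '[{"gripper": 0.085,"x": -0.002,"y": 0,"z": 0.001,"ax": 0,"ay": 0,"az": 0},{"gripper": 0.085,"x": -0.005,"y": 0,"z": -0.001,"ax": 0,"ay": 0,"az": 0},{"gripper": 0.085,"x": -0.005,"y": 0,"z": -0.001,"ax": 0,"ay": 0,"az": 0},{"gripper": 0.085,"x": -0.005,"y": 0,"z": 0,"ax": 0,"ay": 0,"az": 0}]'

```text
t: 8.1
tool_pos: [0.5467, 0.0364, 0.0377]
tool_rot: [3.135, 0.788, 2.997]
contact_force: [-1.0, -0.1, 0.9]
opening: 0.0852
```

```bash
python3 - <<'E'
from h import *
F=np.load('F.npy')
dflip(F,[-67,0,26],45,-2.6)
im=ctrl.get_image('wrist');cv2.imwrite('pics/w5.png',im[130:])
E
```

```text
t 8.1 tcp fx [-60.2  -0.9  37.7] shift mm [13.1  0.5  3.4] rot [ 0.001  0.003 -0.005] F [-1.  -0.1  0.9] q [ 0.37  0.72 -0.7   2.39  2.41  0.87 -0.95]
```

View pics/w5.png

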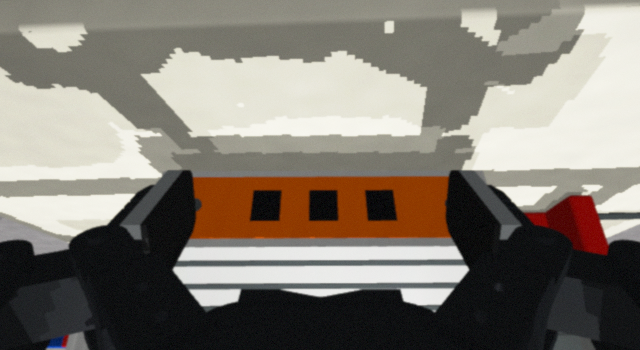

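>>> drive_tool --targets '[{"gripper": 0.085,"x": -0.006,"y": 0,"z": 0.001,"ax": 0,"ay": 0,"az": 0},{"gripper": 0.085,"x": -0.006,"y": 0,"z": 0.002,"ax": 0,"ay": 0,"az": 0}]'

```text
t: 8.35
tool_pos: [0.5587, 0.0347, 0.0456]
tool_rot: [3.135, 0.79, 2.997]
contact_force: [-0.0, -0.8, -0.9]
opening: 0.0849
```

```bash
python3 - <<'E'
from h import *
F=np.load('F.npy')
dflip(F,[-67,0,26],45,-2.6)
im=ctrl.get_image('wrist');im2=ctrl.get_image('scene');b=cv2.resize(im2[200:380,180:440],None,fx=2.46,fy=2.46,interpolation=cv2.INTER_CUBIC)
cv2.imwrite('pics/w6.png',cv2.resize(np.vstack([im[230:,:],b[:,:640] if b.shape[1]>=640 else cv2.copyMakeBorder(b,0,0,0,640-b.shape[1],0)]),None,fx=.85,fy=.85))
E
```

```text
t 8.35 tcp fx [-48.1  -1.4  45.6] shift mm [27.2  0.4  0.3] rot [ 0.001  0.005 -0.005] F [-0.  -0.8 -0.9] q [ 0.37  0.7  -0.7   2.36  2.39  0.84 -0.92]
```

View pics/w6.png

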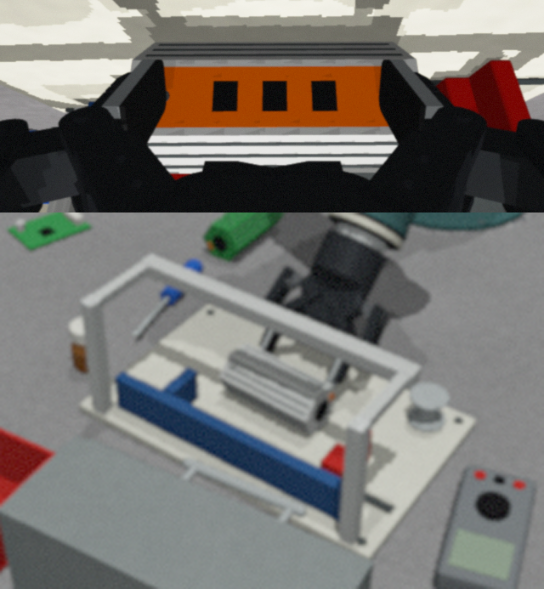

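>>> drive_tool --targets '[{"gripper": 0.085,"x": -0.003,"y": 0,"z": 0.003,"ax": 0,"ay": 0,"az": 0},{"gripper": 0.085,"x": -0.003,"y": 0,"z": 0.002,"ax": 0,"ay": 0,"az": 0},{"gripper": 0.085,"x": 0,"y": 0,"z": 0,"ax": 0,"ay": 0,"az": 0}]'

```text
t: 8.75
tool_pos: [0.5677, 0.0333, 0.0466]
tool_rot: [3.135, 0.791, 2.996]
contact_force: [0.3, -0.8, -1.0]
opening: 0.0853
```

```bash
cat > look.py <<'E'
from h import *
import sys
def look(fn,top=False):
    F=np.load('F.npy')
    dflip(F,[-67,0,26],45,0)
    im=ctrl.get_image('wrist');im2=ctrl.get_image('scene');cv2.imwrite('pics/raw_'+fn,im);b=cv2.resize(im2[200:380,180:440],None,fx=2.46,fy=2.46,interpolation=cv2.INTER_CUBIC)
    cv2.imwrite('pics/'+fn,cv2.resize(np.vstack([im[230:,:],b[:,:640] if b.shape[1]>=640 else cv2.copyMakeBorder(b,0,0,0,640-b.shape[1],0)]),None,fx=.85,fy=.85))
look(sys.argv[1])
E
python3 look.py w7.png
```

```text
t 8.75 tcp fx [-39.   -2.   46.6] shift mm [34.4  0.6 -5.5] rot [-0.031  0.006 -0.038] F [ 0.3 -0.8 -1. ] q [ 0.37  0.7  -0.7   2.34  2.39  0.82 -0.91]
```

View pics/w7.png

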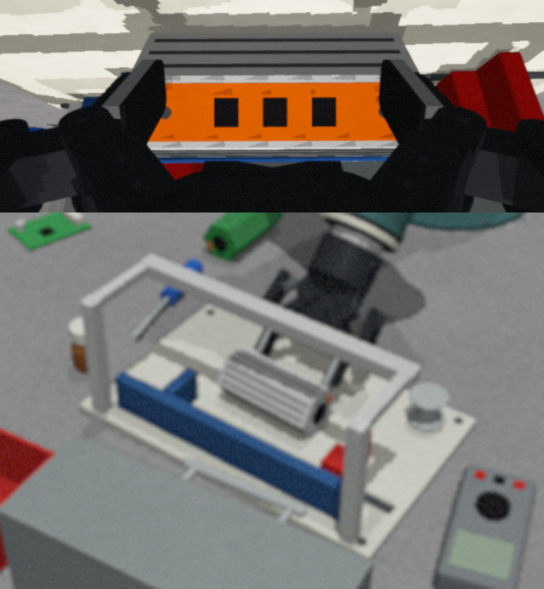

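>>> drive_tool --targets '[{"gripper": 0.085,"x": 0,"y": 0,"z": -0.03,"ax": 0,"ay": 0,"az": 0},{"gripper": 0.085,"x": 0,"y": 0,"z": -0.03,"ax": 0,"ay": 0,"az": 0},{"gripper": 0.085,"x": 0,"y": 0,"z": 0,"ax": 0,"ay": 0,"az": 0}]'

```text
t: 9.15
tool_pos: [0.5227, 0.0395, 0.0883]
tool_rot: [3.135, 0.788, 2.996]
contact_force: [0.1, -0.4, 0.8]
opening: 0.0853
```

```bash
python3 look.py w8.png; python3 - <<'E'
from h import *
import json
s=ctrl.sense();json.dump({k:np.array(v).tolist() for k,v in s.items()},open('w8.json','w'))
E
```

```text
t 9.15 tcp fx [-84.4  -0.   88.3] shift mm [31.9  0.6 56.2] rot [-0.031  0.003 -0.038] F [ 0.1 -0.4  0.8] q [ 0.38  0.54 -0.76  2.44  2.29  0.78 -0.92]
```

View pics/raw_w8.png

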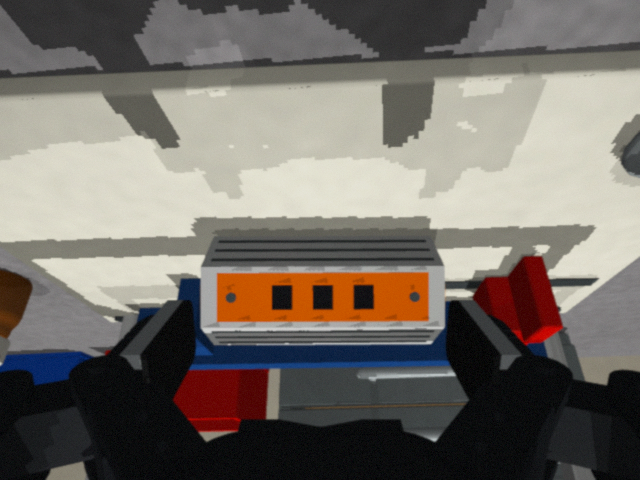

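```bash
cat > meas.py <<'E'
from h import *
import json
def meas(js,groups):
    F=np.load('F.npy');s=json.load(open(js));C=cam('wrist',s)
    for px,z in groups: print(z,w2fx(F,unproj(C,px,z)).round(1).tolist())
E
python3 - <<'E'
from meas import *
im=cv2.imread('pics/raw_w8.png')
cv2.imwrite('pics/w8h.png',cv2.resize(im[220:360,190:460],None,fx=2.9,fy=2.9,interpolation=cv2.INTER_CUBIC))
E
```

```text
(no output)
```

View pics/w8h.png

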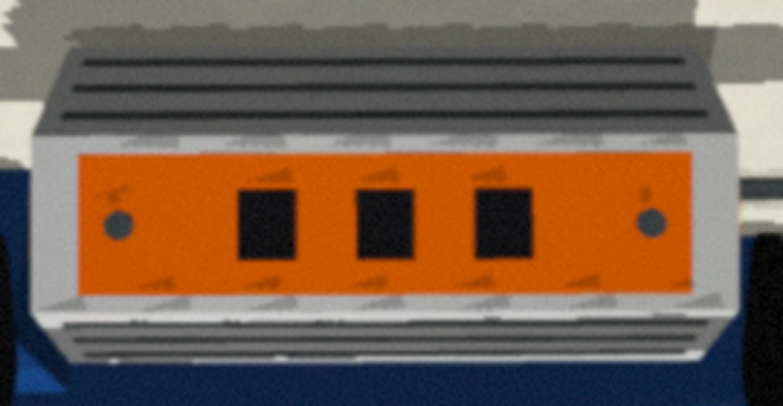

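```bash
python3 - <<'E'
from meas import *
meas('w8.json',[([(202.1,266.6),(444.5,265.9)],.038),([(201,327.9),(444.5,329)],.064)])
E
```

```text
0.038 [[-33.5, -59.7, 38.0], [-27.0, 59.5, 38.0]]
0.064 [[-18.1, -61.3, 64.0], [-8.4, 59.3, 64.0]]
```

```bash
python3 - <<'E'
from h import *
F=np.load('F.npy')
dflip(F,[-60,0,27],45,-3)
E
```

```text
t 9.25 tcp fx [-82.5  -0.4  87.2] shift mm [26.9  1.2 58.4] rot [ 0.005  0.003 -0.002] F [ 0.8 -0.1 -0.5] q [ 0.38  0.55 -0.75  2.44  2.29  0.78 -0.92]
```

>>> drive_tool --targets '[{"gripper": 0.085,"x": 0.018,"y": 0,"z": 0.03,"ax": 0.005,"ay": 0.003,"az": -0.002},{"gripper": 0.085,"x": 0.009,"y": 0.001,"z": 0.026,"ax": 0,"ay": 0,"az": 0},{"gripper": 0.085,"x": 0,"y": 0,"z": 0,"ax": 0,"ay": 0,"az": 0}]'

```text
t: 9.55
tool_pos: [0.5482, 0.0362, 0.027]
tool_rot: [-3.141, 0.789, 2.996]
contact_force: [-0.5, 0.5, -0.0]
opening: 0.0849
```

```bash
python3 - <<'E'
from h import *
F=np.load('F.npy')
dflip(F,[-40,0,25],45,-3)
E
```

```text
t 9.55 tcp fx [-58.6  -1.   27. ] shift mm [-11.7   2.   14.6] rot [-0.002  0.004 -0.001] F [-0.5  0.5 -0. ] q [ 0.35  0.75 -0.69  2.38  2.42  0.9  -0.95]
```

>>> drive_tool --targets '[{"gripper": 0.085,"x": -0.003,"y": 0.001,"z": 0.005,"ax": 0,"ay": 0.003,"az": 0},{"gripper": 0.085,"x": -0.003,"y": 0.001,"z": 0.005,"ax": 0,"ay": 0,"az": 0},{"gripper": 0.085,"x": -0.003,"y": 0,"z": 0.004,"ax": 0,"ay": 0,"az": 0},{"gripper": 0.085,"x": 0,"y": 0,"z": 0,"ax": 0,"ay": 0,"az": 0}]'

```text
t: 9.95
tool_pos: [0.5659, 0.036, 0.0241]
tool_rot: [3.141, 0.785, 2.995]
contact_force: [-0.2, -0.5, 0.1]
opening: 0.0849
```

```bash
python3 - <<'E'
from h import *
F=np.load('F.npy')
dflip(F,[-40,0,25],45,-3)
E
```

```text
t 9.95 tcp fx [-41.1   0.5  24.1] shift mm [-1.4 -0.4  0.2] rot [-0.001  0.    -0.001] F [-0.2 -0.5  0.1] q [ 0.35  0.76 -0.68  2.34  2.41  0.87 -0.93]
```

>>> drive_tool --targets '[{"gripper": 0.085,"x": -0.0015,"y": 0,"z": 0.0015,"ax": 0,"ay": 0,"az": 0},{"gripper": 0.085,"x": -0.002,"y": 0,"z": 0.001,"ax": 0,"ay": 0,"az": 0},{"gripper": 0.085,"x": -0.005,"y": 0,"z": -0.001,"ax": 0,"ay": 0,"az": 0},{"gripper": 0.085,"x": -0.005,"y": 0,"z": -0.001,"ax": 0,"ay": 0,"az": 0},{"gripper": 0.085,"x": -0.005,"y": 0,"z": 0,"ax": 0,"ay": 0,"az": 0}]'

```text
t: 10.45
tool_pos: [0.5794, 0.034, 0.0388]
tool_rot: [-3.141, 0.786, 2.997]
contact_force: [-0.6, -0.5, -0.3]
opening: 0.085
```

```bash
python3 look.py w9.png
```

```text
t 10.45 tcp fx [-27.4  -0.2  38.8] shift mm [ 37.   -1.9 -19. ] rot [-0.038  0.    -0.038] F [-0.6 -0.5 -0.3] q [ 0.36  0.72 -0.68  2.31  2.38  0.82 -0.89]
```

View pics/w9.png

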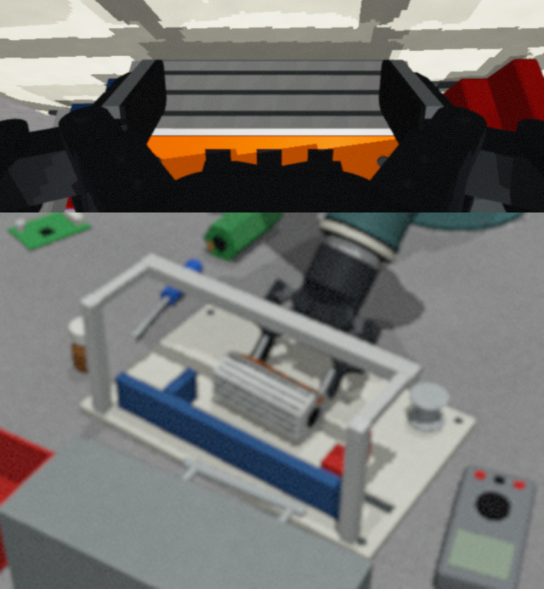

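Mid-roll, orange cover turning up toward the top. Continue.

>>> drive_tool --targets '[{"gripper": 0.085,"x": -0.006,"y": 0,"z": 0.001,"ax": 0,"ay": 0,"az": 0},{"gripper": 0.085,"x": -0.006,"y": 0,"z": 0.002,"ax": 0,"ay": 0,"az": 0},{"gripper": 0.085,"x": -0.003,"y": 0,"z": 0.003,"ax": 0,"ay": 0,"az": 0}]'

```text
t: 10.85
tool_pos: [0.5958, 0.0316, 0.0463]
tool_rot: [-3.141, 0.787, 2.996]
contact_force: [-0.5, -0.0, 0.2]
opening: 0.0849
```

```bash
python3 look.py w10.png
```

```text
t 10.85 tcp fx [-10.9  -1.1  46.3] shift mm [ 53.9  -1.9 -25.4] rot [-0.038  0.002 -0.038] F [-0.5 -0.   0.2] q [ 0.36  0.71 -0.68  2.28  2.36  0.78 -0.86]
```

View pics/w10.png

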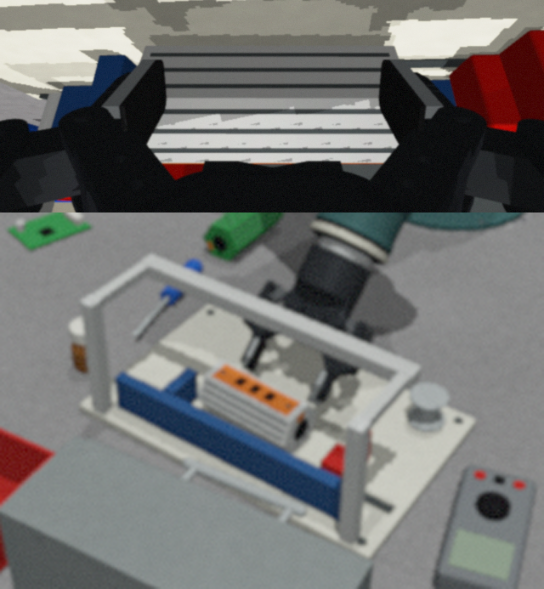

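```bash
python3 - <<'E'
from h import *
F=np.load('F.npy')
dflip(F,[-30,0,42],45,0)
E
```

```text
t 10.95 tcp fx [-10.9  -1.2  46. ] shift mm [ 16.4   0.2 -10.7] rot [-0.038  0.002 -0.038] F [-0.5  0.  -0.1] q [ 0.36  0.71 -0.68  2.28  2.36  0.78 -0.86]
```

>>> drive_tool --targets '[{"gripper": 0.085,"x": 0.016,"y": 0,"z": -0.012,"ax": 0,"ay": 0,"az": 0},{"gripper": 0.085,"x": 0,"y": 0,"z": 0,"ax": -0.038,"ay": 0.002,"az": -0.038},{"gripper": 0.085,"x": 0,"y": 0,"z": 0,"ax": 0,"ay": 0,"az": 0}]'

```text
t: 11.25
tool_pos: [0.5756, 0.0348, 0.0428]
tool_rot: [3.141, 0.785, 3.051]
contact_force: [0.1, 0.3, 0.1]
opening: 0.085
```

```bash
python3 look.py w11.png;  python3 - <<'E'
from h import *
import json
s=ctrl.sense();json.dump({k:np.array(v).tolist() for k,v in s.items()},open('w11.json','w'))
F=np.load('F.npy')
dflip(F,[-10,0,42],45,0)
E
```

```text
t 11.25 tcp fx [-31.3   0.1  42.8] shift mm [ 37.1  -0.1 -13.4] rot [ 0.001 -0.     0.001] F [0.1 0.3 0.1] q [ 0.39  0.71 -0.69  2.33  2.43  0.78 -0.88]
t 11.35 tcp fx [-31.2   0.7  42.9] shift mm [-14.4  -0.7  15.6] rot [-0.     0.    -0.001] F [-0.1 -0.3  0.1] q [ 0.39  0.71 -0.69  2.33  2.43  0.79 -0.88]
```

View pics/raw_w11.png

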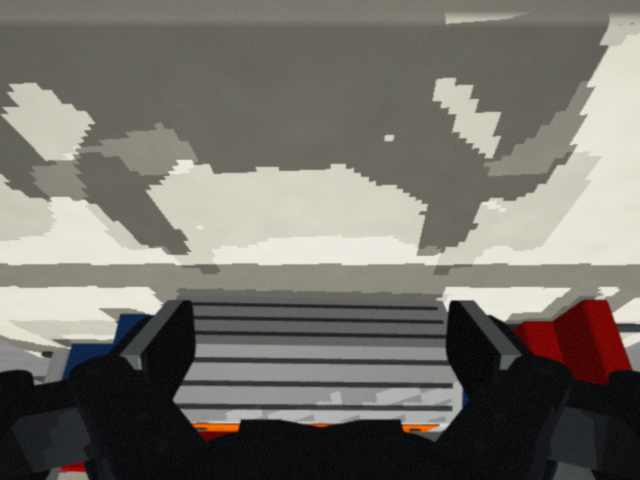

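>>> drive_tool --targets '[{"gripper": 0.085,"x": -0.004,"y": 0,"z": 0.004,"ax": 0,"ay": 0,"az": 0},{"gripper": 0.085,"x": -0.004,"y": 0,"z": 0.004,"ax": 0,"ay": 0,"az": 0},{"gripper": 0.085,"x": -0.004,"y": 0,"z": 0.004,"ax": 0,"ay": 0,"az": 0},{"gripper": 0.085,"x": -0.003,"y": 0,"z": 0.003,"ax": 0,"ay": 0,"az": 0}]'

```text
t: 11.75
tool_pos: [0.599, 0.0337, 0.043]
tool_rot: [3.14, 0.786, 3.046]
contact_force: [-2.1, -0.1, 1.7]
opening: 0.0847
```

```bash
python3 - <<'E'
from h import *
F=np.load('F.npy')
dflip(F,[15,0,42],45,0)
E
```

```text
t 11.75 tcp fx [-7.8  1.2 43. ] shift mm [-15.4  -1.2  16.9] rot [-0.001  0.    -0.003] F [-2.1 -0.1  1.7] q [ 0.38  0.72 -0.67  2.28  2.42  0.75 -0.85]
```

>>> drive_tool --targets '[{"gripper": 0.085,"x": -0.003,"y": 0,"z": 0.003,"ax": 0,"ay": 0,"az": -0.001},{"gripper": 0.085,"x": -0.003,"y": 0,"z": 0.003,"ax": 0,"ay": 0,"az": -0.001},{"gripper": 0.085,"x": -0.003,"y": 0,"z": 0.003,"ax": 0,"ay": 0,"az": -0.001},{"gripper": 0.085,"x": -0.002,"y": 0,"z": 0.0025,"ax": 0,"ay": 0,"az": 0}]'

```text
t: 12.15
tool_pos: [0.6163, 0.0323, 0.0427]
tool_rot: [-3.14, 0.786, 3.05]
contact_force: [-5.6, 0.5, 8.6]
opening: 0.0852
```

```bash
python3 look.py w12.png; python3 - <<'E'
from h import *
F=np.load('F.npy')
dflip(F,[18,0,42],45,0)
E
```

```text
t 12.15 tcp fx [ 9.5  1.4 42.7] shift mm [ 65.9  -1.4 -42.3] rot [-0.001  0.001  0.   ] F [-5.6  0.5  8.6] q [ 0.38  0.73 -0.66  2.24  2.41  0.72 -0.83]
t 12.25 tcp fx [ 9.7  1.4 42.8] shift mm [-5.3 -1.4  6.4] rot [-0.001  0.001  0.   ] F [0.9 0.6 0.5] q [ 0.38  0.73 -0.66  2.24  2.41  0.72 -0.83]
```

View pics/w12.png

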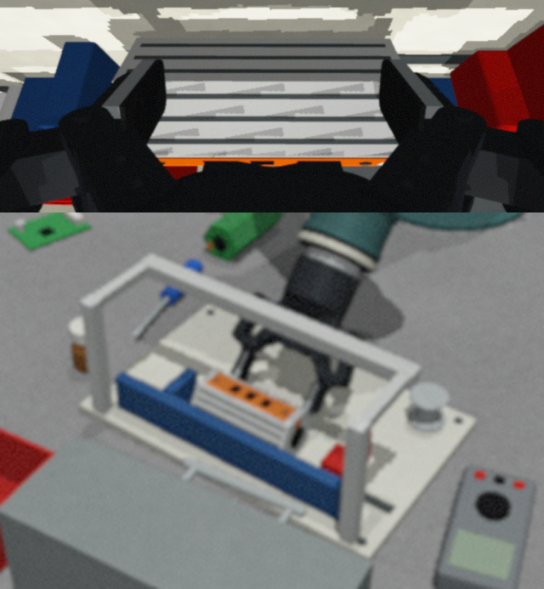

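>>> drive_tool --targets '[{"gripper": 0.085,"x": -0.002,"y": -0.001,"z": 0.0025,"ax": 0,"ay": 0,"az": 0},{"gripper": 0.085,"x": -0.002,"y": 0,"z": 0.002,"ax": 0,"ay": 0,"az": 0},{"gripper": 0.085,"x": 0,"y": 0,"z": 0,"ax": 0,"ay": 0,"az": 0}]'

```text
t: 12.55
tool_pos: [0.6228, 0.031, 0.0426]
tool_rot: [-3.14, 0.786, 3.051]
contact_force: [-0.5, -0.3, 1.0]
opening: 0.0847
```

```bash
python3 - <<'E'
from h import *
F=np.load('F.npy')
dflip(F,[18,0,42],45,0)
E
```

```text
t 12.55 tcp fx [16.1  0.7 42.6] shift mm [-1.  -0.7  1.7] rot [-0.     0.001  0.001] F [-0.5 -0.3  1. ] q [ 0.38  0.73 -0.66  2.22  2.41  0.71 -0.82]
```

>>> drive_tool --targets '[{"gripper": 0.085,"x": -0.0015,"y": 0,"z": 0.0015,"ax": 0,"ay": 0,"az": 0},{"gripper": 0.085,"x": -0.001,"y": 0,"z": 0.001,"ax": 0,"ay": 0,"az": 0}]'

```text
t: 12.75
tool_pos: [0.6263, 0.0307, 0.0425]
tool_rot: [-3.14, 0.786, 3.051]
contact_force: [-4.8, 0.4, 4.3]
opening: 0.085
```

```bash
python3 look.py w13.png;python3 - <<'E'
from h import *
im=ctrl.get_image('top');cv2.imwrite('pics/top13.png',cv2.resize(im[80:250,130:430],None,fx=2.6,fy=2.6,interpolation=cv2.INTER_CUBIC))
E
```

```text
t 12.75 tcp fx [19.6  0.7 42.5] shift mm [ 72.8  -0.7 -49.6] rot [-0.     0.001  0.001] F [-4.8  0.4  4.3] q [ 0.37  0.73 -0.65  2.22  2.41  0.71 -0.81]
```

View pics/w13.png

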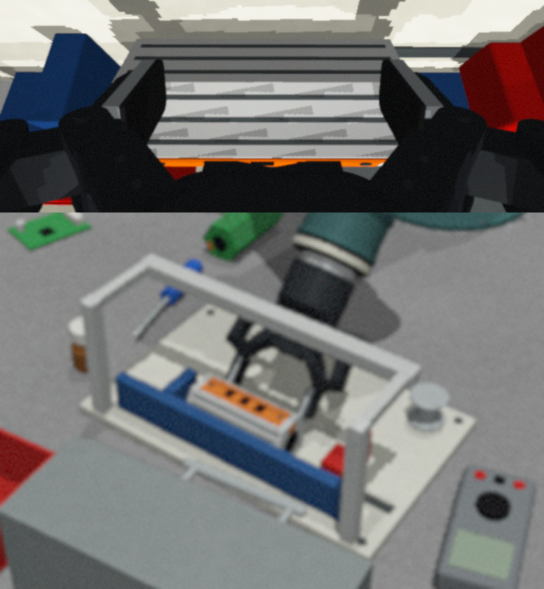

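View pics/top13.png

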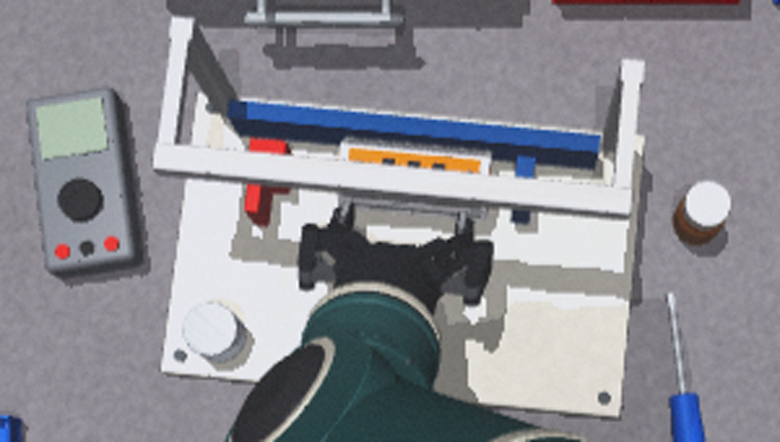

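>>> drive_tool --targets '[{"gripper": 0.085,"x": -0.0015,"y": 0,"z": 0.0015,"ax": 0,"ay": 0,"az": 0},{"gripper": 0.085,"x": -0.001,"y": 0,"z": 0.001,"ax": 0,"ay": 0,"az": 0}]'

```text
t: 13.1
tool_pos: [0.6272, 0.0308, 0.0419]
tool_rot: [-3.139, 0.783, 3.053]
contact_force: [-34.4, -3.3, 33.7]
opening: 0.0853
```

>>> drive_tool --targets '[{"gripper": 0.085,"x": 0,"y": 0,"z": 0,"ax": 0,"ay": 0,"az": 0}]'

```text
t: 13.2
tool_pos: [0.6267, 0.0307, 0.0422]
tool_rot: [-3.139, 0.784, 3.054]
contact_force: [-7.1, -0.8, 10.4]
opening: 0.0849
```

```bash
python3 - <<'E'
from h import *
F=np.load('F.npy')
dflip(F,[20,0,42],45,0)
E
```

```text
t 13.2 tcp fx [20.   0.8 42.2] shift mm [ 0.2 -0.8  0.2] rot [-0.    -0.002  0.003] F [-7.1 -0.8 10.4] q [ 0.37  0.73 -0.65  2.22  2.4   0.7  -0.81]
```

>>> drive_tool --targets '[{"gripper": 0.085,"x": 0.001,"y": 0,"z": -0.02,"ax": 0,"ay": 0,"az": 0},{"gripper": 0.085,"x": 0,"y": 0,"z": -0.025,"ax": 0,"ay": 0,"az": 0},{"gripper": 0,"x": 0,"y": 0,"z": -0.02,"ax": 0,"ay": 0,"az": 0},{"gripper": 0,"x": 0,"y": 0,"z": 0,"ax": 0,"ay": 0,"az": 0}]'

```text
t: 13.6
tool_pos: [0.5787, 0.0347, 0.0881]
tool_rot: [-3.139, 0.782, 3.052]
contact_force: [0.6, 0.6, -1.2]
opening: 0.0586
```

```bash
python3 look.py w14.png; python3 - <<'E'
from h import *
import json
s=ctrl.sense();json.dump({k:np.array(v).tolist() for k,v in s.items()},open('w14.json','w'))
F=np.load('F.npy')
dflip(F,[-20,165,80],45,0)
E
```

```text
t 13.6 tcp fx [-28.2   0.3  88.1] shift mm [71.4 -0.2 16.7] rot [-0.001 -0.003  0.002] F [ 0.6  0.6 -1.2] q [ 0.39  0.57 -0.7   2.33  2.32  0.67 -0.82]
t 13.7 tcp fx [-26.9   0.1  87.1] shift mm [ -0.  164.9   9.6] rot [-0.002 -0.003  0.001] F [-0.5 -0.5  0.8] q [ 0.39  0.58 -0.7   2.32  2.32  0.67 -0.82]
```

View pics/raw_w14.png

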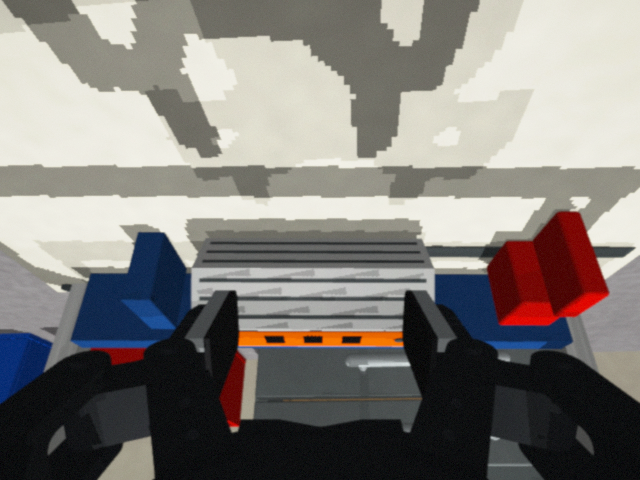

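```bash
python3 - <<'E'
from meas import *
meas('w14.json',[([(608,292),(568,315)],.058),([(191,268.5),(435,267.5)],.038)])
F=np.load('F.npy');im=cv2.imread('pics/raw_w14.png')
cv2.imwrite('pics/w14h.png',cv2.resize(im[200:350,180:620],None,fx=1.8,fy=1.8,interpolation=cv2.INTER_CUBIC))
E
```

```text
0.058 [[8.3, 125.7, 58.0], [37.3, 123.1, 58.0]]
0.038 [[26.9, -63.1, 38.0], [25.3, 57.5, 38.0]]
```

View pics/w14h.png

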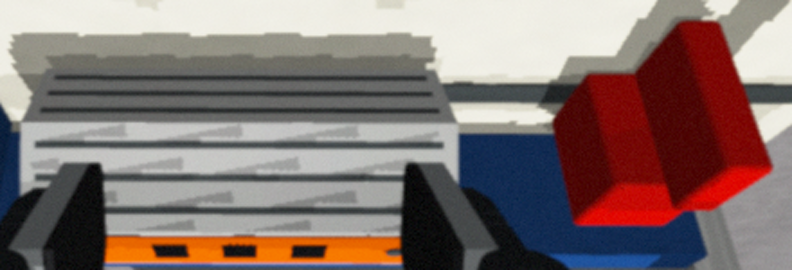

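```bash
python3 - <<'E'
from plan import *
p=np.load('p.npy');q=ctrl.sense()['qpos']
for q_,e in sim(q,[(0,.0412,0.0025,0,0,0)]*4+[(-.005,0,.03,0,0,0),(0,0,.03,0,0,0)]+[(0,-.03,0,0,0,0)]*4,p): print(q_.round(2),round(e,4))
E
```

```text
[ 0.29  0.6  -0.7   2.29  2.23  0.72 -0.8 ] 0.0
[ 0.2   0.62 -0.71  2.26  2.14  0.76 -0.78] 0.0
[ 0.12  0.65 -0.72  2.21  2.06  0.81 -0.76] 0.0
[ 0.04  0.68 -0.73  2.16  2.    0.86 -0.74] 0.0
[ 0.05  0.74 -0.7   2.11  2.04  0.85 -0.73] 0.0
[ 0.05  0.8  -0.68  2.07  2.09  0.85 -0.73] 0.0
[ 0.1   0.78 -0.67  2.1   2.14  0.82 -0.75] 0.0
[ 0.16  0.77 -0.67  2.13  2.19  0.8  -0.76] 0.0
[ 0.21  0.76 -0.66  2.16  2.25  0.77 -0.78] 0.0
[ 0.27  0.75 -0.65  2.18  2.31  0.74 -0.79] 0.0
```

>>> drive_tool --targets '[{"gripper": 0,"x": 0,"y": 0.042,"z": 0.002,"ax": 0,"ay": 0,"az": 0},{"gripper": 0,"x": 0,"y": 0.042,"z": 0.002,"ax": 0,"ay": 0,"az": 0},{"gripper": 0,"x": 0,"y": 0.042,"z": 0.002,"ax": 0,"ay": 0,"az": 0},{"gripper": 0,"x": 0,"y": 0.038,"z": 0.002,"ax": 0,"ay": 0,"az": 0},{"gripper": 0,"x": 0,"y": 0,"z": 0,"ax": 0,"ay": 0,"az": 0}]'

```text
t: 14.2
tool_pos: [0.6053, 0.1991, 0.0764]
tool_rot: [-3.137, 0.779, 3.042]
contact_force: [0.5, -0.7, 1.0]
opening: 0.0003
```

```bash
python3 look.py w15.png; python3 - <<'E'
from h import *
F=np.load('F.npy')
dflip(F,[12,160,46],45,0)
import json
s=ctrl.sense();json.dump({k:np.array(v).tolist() for k,v in s.items()},open('w15.json','w'))
E
```

```text
t 14.2 tcp fx [-16.8 166.5  76.4] shift mm [  70.2 -166.9    2.3] rot [-0.01  -0.007 -0.006] F [ 0.5 -0.7  1. ] q [ 0.04  0.7  -0.72  2.14  1.99  0.86 -0.73]
t 14.3 tcp fx [-16.7 161.7  75.9] shift mm [ 0.6 -1.1 41.5] rot [-0.015 -0.007 -0.006] F [-0.3 -1.1 -0.4] q [ 0.04  0.7  -0.72  2.15  1.99  0.86 -0.73]
```

View pics/raw_w15.png

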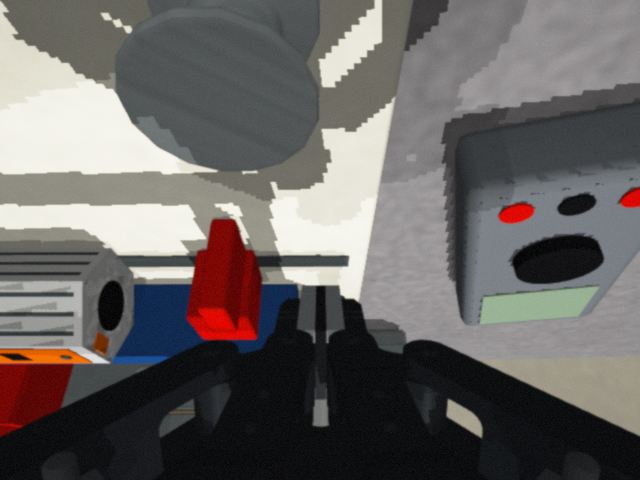

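>>> drive_tool --targets '[{"gripper": 0,"x": 0,"y": 0.001,"z": 0.02,"ax": -0.015,"ay": -0.007,"az": -0.006},{"gripper": 0,"x": 0,"y": 0,"z": 0.02,"ax": 0,"ay": 0,"az": 0},{"gripper": 0,"x": 0,"y": 0,"z": 0,"ax": 0,"ay": 0,"az": 0}]'

```text
t: 14.6
tool_pos: [0.6347, 0.1881, 0.0451]
tool_rot: [-3.139, 0.785, 3.048]
contact_force: [-0.6, -1.2, 0.4]
opening: -0.0002
```

```bash
python3 look.py w16.png; python3 - <<'E'
from h import *
F=np.load('F.npy')
dflip(F,[12,140,46],45,0)
E
```

```text
t 14.6 tcp fx [ 13.5 158.2  45.1] shift mm [  70.3 -158.5  -42.8] rot [-0.004 -0.    -0.001] F [-0.6 -1.2  0.4] q [ 0.05  0.78 -0.68  2.09  2.09  0.85 -0.75]
t 14.7 tcp fx [ 12.3 159.3  46.5] shift mm [  0.5 -19.3   0.2] rot [-0.002 -0.    -0.001] F [ 0.8 -0.5 -0.5] q [ 0.05  0.78 -0.68  2.1   2.09  0.85 -0.75]
```

View pics/raw_w16.png

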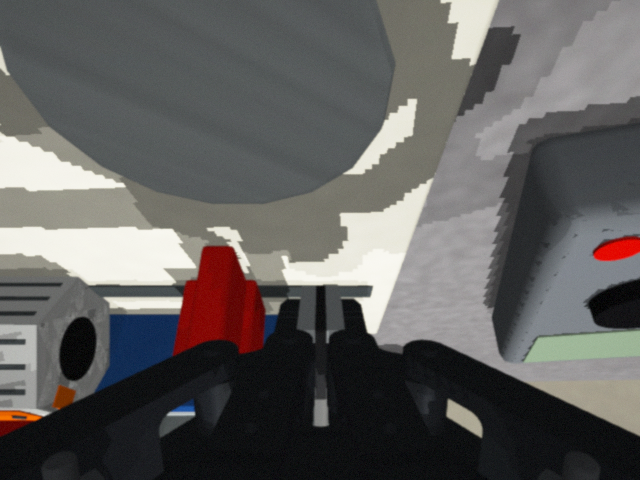

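>>> drive_tool --targets '[{"gripper": 0,"x": 0,"y": -0.008,"z": 0,"ax": 0,"ay": 0,"az": 0},{"gripper": 0,"x": 0,"y": -0.008,"z": 0,"ax": 0,"ay": 0,"az": 0},{"gripper": 0,"x": 0,"y": -0.006,"z": 0,"ax": 0,"ay": 0,"az": 0},{"gripper": 0,"x": 0,"y": -0.006,"z": 0,"ax": 0,"ay": 0,"az": 0}]'

```text
t: 15.1
tool_pos: [0.6297, 0.1596, 0.0483]
tool_rot: [-3.141, 0.786, 3.05]
contact_force: [0.8, 2.2, -1.0]
opening: -0.0005
```

```bash
python3 - <<'E'
from h import *
F=np.load('F.npy')
dflip(F,[12,75,46],45,0)
E
```

```text
t 15.1 tcp fx [ 11.1 129.4  48.3] shift mm [  1.1 -54.4   2.3] rot [-0.001  0.001  0.   ] F [ 0.8  2.2 -1. ] q [ 0.11  0.76 -0.68  2.13  2.14  0.83 -0.77]
```

>>> drive_tool --targets '[{"gripper": 0,"x": 0.001,"y": -0.006,"z": 0.001,"ax": 0,"ay": 0,"az": 0},{"gripper": 0,"x": 0,"y": -0.006,"z": 0.001,"ax": 0,"ay": 0,"az": 0},{"gripper": 0,"x": 0,"y": -0.006,"z": 0,"ax": 0,"ay": 0,"az": 0},{"gripper": 0,"x": 0,"y": -0.006,"z": 0,"ax": 0,"ay": 0,"az": 0}]'

```text
t: 15.5
tool_pos: [0.628, 0.1338, 0.0468]
tool_rot: [-3.141, 0.787, 3.051]
contact_force: [0.6, 3.2, 0.2]
opening: 0.0002
```

```bash
python3 look.py w17.png; python3 - <<'E'
from h import *
F=np.load('F.npy')
dflip(F,[12,75,46],45,0)
E
```

```text
t 15.5 tcp fx [ 11.8 103.6  46.8] shift mm [  70.4 -103.6  -41.2] rot [0.    0.002 0.001] F [0.6 3.2 0.2] q [ 0.15  0.75 -0.67  2.16  2.19  0.8  -0.79]
t 15.6 tcp fx [ 11.9 102.7  46.7] shift mm [  0.4 -27.7   0.6] rot [-0.001  0.002  0.   ] F [-0.7  0.   0.4] q [ 0.15  0.75 -0.67  2.16  2.19  0.8  -0.79]
```

View pics/w17.png

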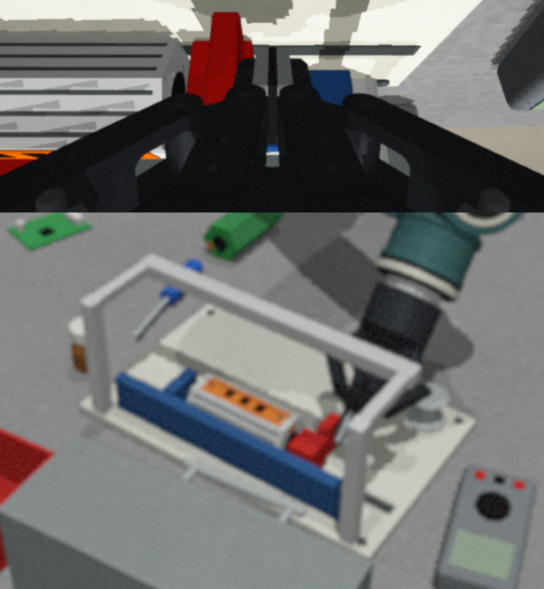

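>>> drive_tool --targets '[{"gripper": 0,"x": 0,"y": -0.005,"z": 0,"ax": 0,"ay": 0,"az": 0},{"gripper": 0,"x": 0,"y": -0.005,"z": 0,"ax": 0,"ay": 0,"az": 0},{"gripper": 0,"x": 0,"y": -0.005,"z": 0,"ax": 0,"ay": 0,"az": 0},{"gripper": 0,"x": 0,"y": -0.004,"z": 0,"ax": 0,"ay": 0,"az": 0}]'

```text
t: 16.0
tool_pos: [0.6262, 0.1145, 0.0468]
tool_rot: [3.141, 0.787, 3.051]
contact_force: [2.7, 4.0, -1.3]
opening: 0.0003
```

```bash
python3 look.py w18.png; python3 - <<'E'
from h import *
F=np.load('F.npy')
dflip(F,[12,75,46],45,0)
E
```

```text
t 16.0 tcp fx [11.8 84.2 46.8] shift mm [ 70.4 -84.  -41.3] rot [0.002 0.002 0.001] F [ 2.7  4.  -1.3] q [ 0.19  0.74 -0.66  2.18  2.23  0.78 -0.8 ]
t 16.1 tcp fx [11.9 83.6 46.8] shift mm [ 0.5 -8.6  0.6] rot [0.001 0.002 0.001] F [-0.4 -0.7 -0.3] q [ 0.19  0.74 -0.66  2.18  2.23  0.79 -0.8 ]
```

View pics/w18.png

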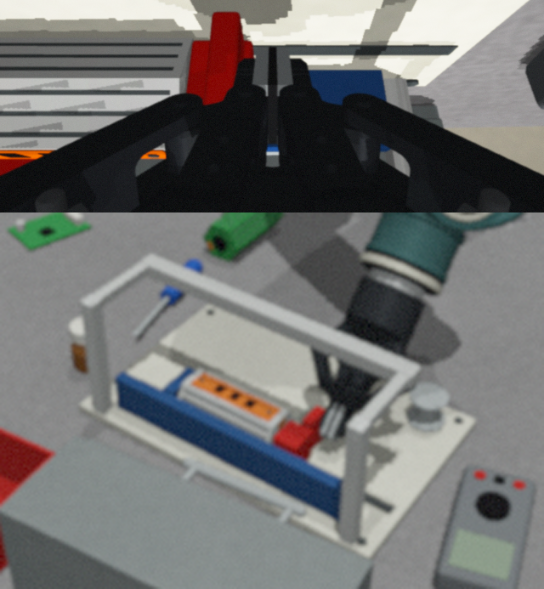

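>>> drive_tool --targets '[{"gripper": 0,"x": 0,"y": -0.004,"z": 0,"ax": 0,"ay": 0,"az": 0},{"gripper": 0,"x": 0,"y": -0.003,"z": 0,"ax": 0,"ay": 0,"az": 0}]'

```text
t: 16.3
tool_pos: [0.6255, 0.1072, 0.0468]
tool_rot: [3.141, 0.787, 3.051]
contact_force: [2.1, 4.1, -1.6]
opening: -0.0003
```

```bash
python3 - <<'E'
from h import *
F=np.load('F.npy')
dflip(F,[12,75,46],45,0)
E
```

```text
t 16.3 tcp fx [11.8 76.9 46.8] shift mm [ 0.4 -1.9  0.7] rot [0.002 0.002 0.001] F [ 2.1  4.1 -1.6] q [ 0.21  0.74 -0.66  2.18  2.25  0.78 -0.8 ]
```

>>> drive_tool --targets '[{"gripper": 0,"x": 0,"y": -0.002,"z": 0,"ax": 0,"ay": 0,"az": 0},{"gripper": 0,"x": 0,"y": 0,"z": 0,"ax": 0,"ay": 0,"az": 0}]'

```text
t: 16.5
tool_pos: [0.6253, 0.1061, 0.0469]
tool_rot: [3.139, 0.787, 3.052]
contact_force: [2.8, 4.0, -2.2]
opening: -0.0001
```

```bash
python3 look.py w19.png
```

```text
t 16.5 tcp fx [11.7 75.7 46.9] shift mm [ 70.5 -75.4 -41.2] rot [0.004 0.001 0.002] F [ 2.8  4.  -2.2] q [ 0.21  0.74 -0.66  2.19  2.25  0.77 -0.8 ]
```

View pics/w19.png

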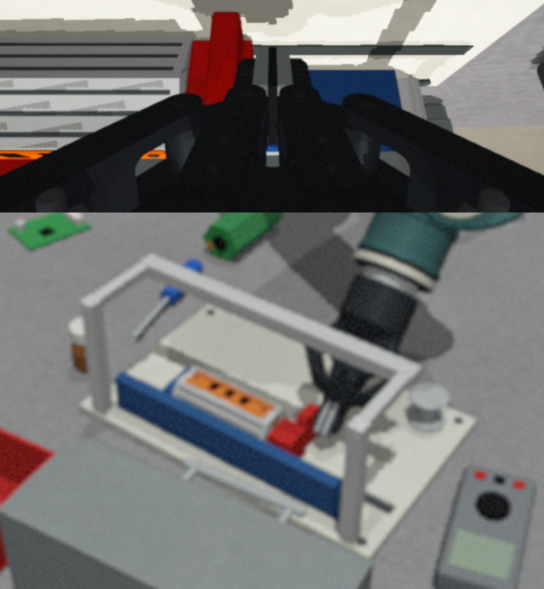

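Force still only ~4 N, so it may not be seated. I'll push on in small steps until the force rises and stays.

>>> drive_tool --targets '[{"gripper": 0,"x": 0,"y": -0.003,"z": 0,"ax": 0,"ay": 0,"az": 0},{"gripper": 0,"x": 0,"y": 0,"z": 0,"ax": 0,"ay": 0,"az": 0}]'

```text
t: 16.8
tool_pos: [0.6251, 0.1063, 0.0472]
tool_rot: [3.135, 0.786, 3.054]
contact_force: [0.6, 0.8, -0.5]
opening: -0.0003
```

>>> drive_tool --targets '[{"gripper": 0,"x": 0,"y": -0.003,"z": 0,"ax": 0,"ay": 0,"az": 0},{"gripper": 0,"x": 0,"y": 0,"z": 0,"ax": 0,"ay": 0,"az": 0}]'

```text
t: 17.0
tool_pos: [0.6248, 0.1063, 0.0475]
tool_rot: [3.13, 0.786, 3.057]
contact_force: [-0.6, 0.9, -0.9]
opening: -0.0002
```

```bash
python3 - <<'E'
from h import *
F=np.load('F.npy')
dflip(F,[12,75,46],45,0)
E
```

```text
t 17.0 tcp fx [11.2 75.9 47.5] shift mm [ 0.5 -0.9  1.6] rot [0.016 0.001 0.005] F [-0.6  0.9 -0.9] q [ 0.22  0.73 -0.67  2.19  2.27  0.76 -0.81]
```

>>> drive_tool --targets '[{"gripper": 0,"x": 0,"y": -0.004,"z": 0.001,"ax": 0.012,"ay": 0,"az": 0.004}]'

```text
t: 17.1
tool_pos: [0.6249, 0.1055, 0.0472]
tool_rot: [3.134, 0.786, 3.054]
contact_force: [-6.5, 28.2, 9.3]
opening: -0.0001
```

```bash
python3 look.py w20.png
```

```text
t 17.1 tcp fx [11.3 75.1 47.2] shift mm [ 70.6 -74.4 -41.2] rot [0.01  0.    0.003] F [-6.5 28.2  9.3] q [ 0.22  0.73 -0.67  2.19  2.26  0.77 -0.8 ]
```

View pics/w20.png

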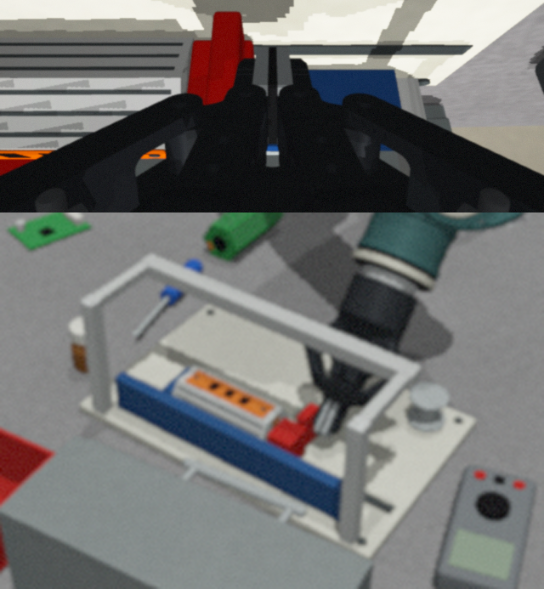

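>>> drive_tool --targets '[{"gripper": 0,"x": 0,"y": 0.006,"z": 0,"ax": 0,"ay": 0,"az": 0},{"gripper": 0,"x": 0,"y": 0.008,"z": 0,"ax": 0,"ay": 0,"az": 0},{"gripper": 0,"x": 0,"y": 0.002,"z": -0.03,"ax": 0.008,"ay": 0,"az": 0.002},{"gripper": 0,"x": 0,"y": 0,"z": -0.04,"ax": 0,"ay": 0,"az": 0},{"gripper": 0,"x": 0,"y": -0.04,"z": -0.01,"ax": 0,"ay": 0,"az": 0},{"gripper": 0,"x": 0,"y": -0.04,"z": 0,"ax": 0,"ay": 0,"az": 0},{"gripper": 0,"x": 0,"y": -0.04,"z": 0,"ax": 0,"ay": 0,"az": 0},{"gripper": 0,"x": 0,"y": 0,"z": 0,"ax": 0,"ay": 0,"az": 0}]'

```text
t: 18.0
tool_pos: [0.5562, 0.0029, 0.1053]
tool_rot: [-3.137, 0.786, 3.049]
contact_force: [-0.1, 0.6, 0.2]
opening: -0.0003
```

```bash
python3 - <<'E'
from h import *
import json
F=np.load('F.npy')
dflip(F,[-30,-25,90],45,0)
s=ctrl.sense();json.dump({k:np.array(v).tolist() for k,v in s.items()},open('w21.json','w'))
im=ctrl.get_image('wrist');cv2.imwrite('pics/raw_w21.png',im)
E
```

```text
t 18.0 tcp fx [-47.7 -33.4 105.3] shift mm [-1.7  8.5 23.3] rot [-0.005  0.001 -0.001] F [-0.1  0.6  0.2] q [ 0.47  0.49 -0.7   2.38  2.39  0.6  -0.87]
```

View pics/raw_w21.png

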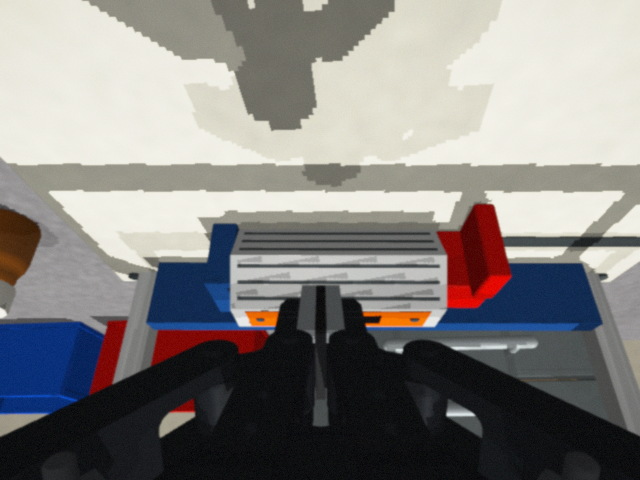

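```bash
python3 - <<'E'
from meas import *
F=np.load('F.npy');s=json.load(open('w21.json'));C=cam('wrist',s)
print(proj(C,fx2w(F,[[25,-85,38],[25,35,38],[40,-85,64],[40,35,64],[85,-150,57],[85,150,57]])).round(1).tolist())
im=cv2.imread('pics/raw_w21.png')
cv2.imwrite('pics/w21h.png',cv2.resize(im[200:345,140:610],None,fx=1.7,fy=1.7,interpolation=cv2.INTER_CUBIC))
cv2.imwrite('pics/w21g.png',np.hstack([cv2.resize(im[215:325,200:290],None,fx=4.3,fy=4.3,interpolation=cv2.INTER_CUBIC),cv2.resize(im[215:325,410:500],None,fx=4.3,fy=4.3,interpolation=cv2.INTER_CUBIC)]))
E
```

```text
[[226.4, 253.4], [442.4, 253.6], [226.4, 307.3], [442.4, 307.7], [142.3, 321.4], [599.8, 322.3]]
```

View pics/w21g.png

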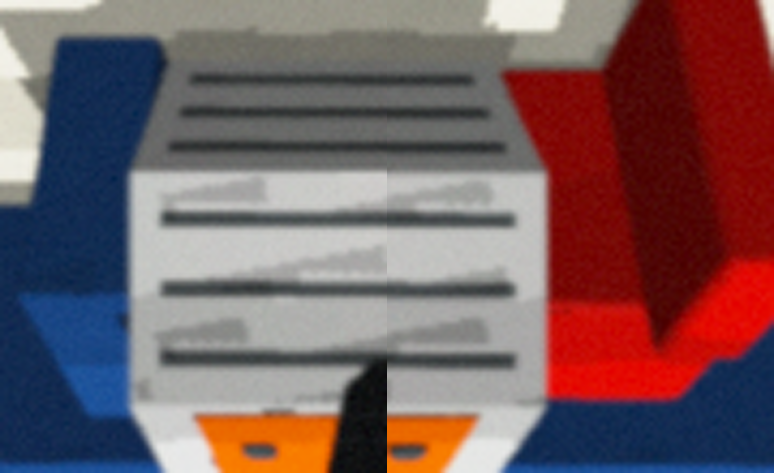

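>>> drive_tool --targets '[{"gripper": 0,"x": 0,"y": 0,"z": -0.03,"ax": 0,"ay": 0,"az": 0},{"gripper": 0,"x": 0,"y": 0,"z": -0.03,"ax": 0,"ay": 0,"az": 0},{"gripper": 0,"x": 0,"y": 0,"z": 0,"ax": 0,"ay": 0,"az": 0}]'

```text
t: 18.35
tool_pos: [0.5135, 0.0103, 0.1479]
tool_rot: [-3.141, 0.785, 3.045]
contact_force: [0.3, -0.5, -0.6]
opening: -0.0002
```

```bash
python3 - <<'E'
from h import *
import json
s=ctrl.sense();json.dump({k:np.array(v).tolist() for k,v in s.items()},open('w22.json','w'))
w=ctrl.get_image('wrist');im=ctrl.get_image('top');im0=cv2.imread('pics/top0.png')
cv2.imwrite('pics/raw_w22.png',w);cv2.imwrite('pics/top22.png',im)
a=cv2.resize(im[80:250,130:430],None,fx=2.6,fy=2.6,interpolation=cv2.INTER_CUBIC)
cv2.imwrite('pics/top22c.png',a)
sc=ctrl.get_image('scene');cv2.imwrite('pics/scene22.png',cv2.resize(sc[200:400,170:450],None,fx=2.8,fy=2.8,interpolation=cv2.INTER_CUBIC))
def xy(b):return [(b[0]+b[2])/2,(b[1]+b[3])/2]
for n in('spool','screwdriver','flux_jar','meter','board','screw_tray'):
    r=ctrl.regions_of(n,'top')
    for q in r[:1]:
        b=[int(v) for v in q['box']];sl=np.s_[b[1]-2:b[3]+3,b[0]-2:b[2]+3]
        t=cv2.cvtColor(im[sl],cv2.COLOR_BGR2GRAY);g0=cv2.cvtColor(im0,cv2.COLOR_BGR2GRAY)
        m=cv2.matchTemplate(g0[b[1]-12:b[3]+13,b[0]-12:b[2]+13],t,cv2.TM_CCOEFF_NORMED);_,v,_,l=cv2.minMaxLoc(m)
        print(n,round(q['p'],2),np.round(q['box']),'shift px',l[0]-10,l[1]-10,round(v,2))
E
```

```text
spool 0.89 [202. 197. 224. 219.] shift px 0 0 1.0
screwdriver 0.66 [386. 195. 406. 271.] shift px 0 0 0.99
flux_jar 0.57 [391. 150. 413. 172.] shift px 0 0 1.0
meter 0.95 [141. 113. 185. 187.] shift px 0 0 1.0
board 0.89 [490. 238. 532. 295.] shift px 0 0 0.96
screw_tray 0.85 [104. 239. 142. 285.] shift px 0 0 1.0
```

View pics/top22c.png

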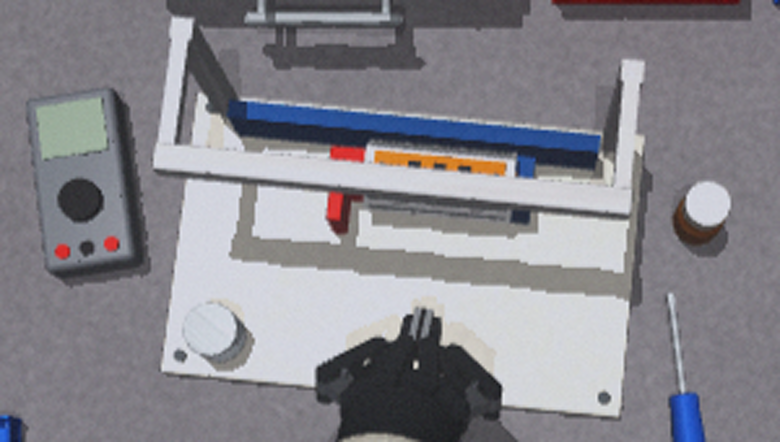

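View pics/scene22.png

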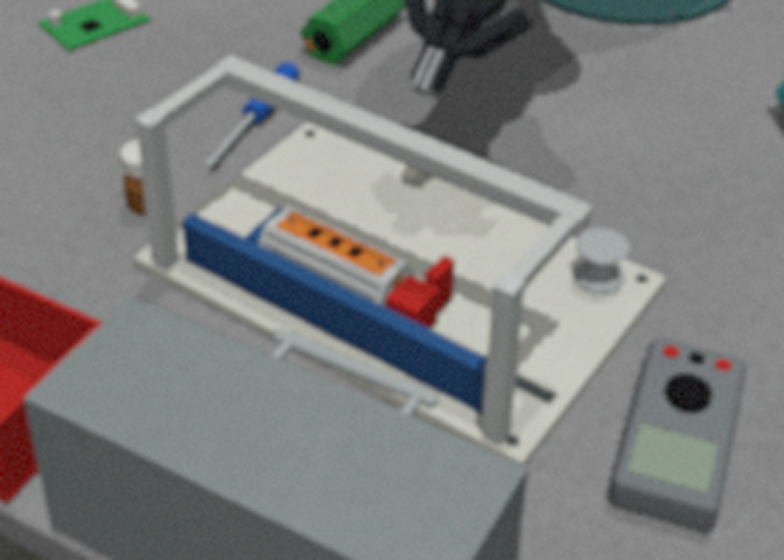

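View pics/raw_w22.png

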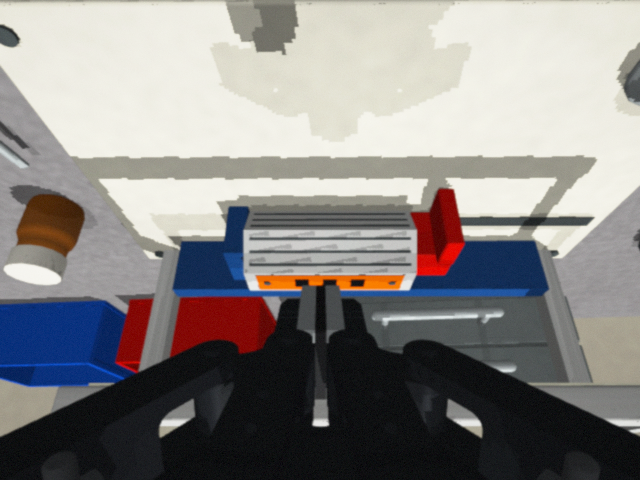

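```bash
python3 - <<'E'
from meas import *
from scipy.ndimage import map_coordinates
F=np.load('F.npy');C=cam('top');im=cv2.imread('pics/top22.png')
b,g,r=[im[...,i].astype(float) for i in range(3)]
def edge(ch,y,z,x0,x1,sign):
    xs=np.arange(x0,x1,.25);px=proj(C,fx2w(F,np.c_[xs,np.full(len(xs),y),np.full(len(xs),z)]))
    v=map_coordinates(ch,[px[:,1],px[:,0]],order=1);d=sign*np.gradient(v);i=d.argmax();return xs[i]
sat=r-b
for y in(-70,-50,-25,0,20):
    print(y,'orange far edge x',edge(sat,y,64,55,80,-1),'fence near-top edge x',edge(b-r,y,57,74,97,1), 'fence far',edge(b-r,y,57,90,110,-1))
C=cam('wrist',json.load(open('w22.json')));im=cv2.imread('pics/raw_w22.png')
b,g,r=[im[...,i].astype(float) for i in range(3)]
print('wrist')
for y in(-78,-60,-30):
    xs=np.arange(15,35,.25);
    gr=(b+g+r)/3;print(y,'vertex x',edge(gr,y,38,18,34,1))
print(proj(C,fx2w(F,[[85,-120,57],[85,100,57],[25,-85,38],[25,35,38]])).round(1).tolist())
for u in(200,230,480,520): print(u,im[280:302,u].tolist()[::2])
E
```

```text
-70 orange far edge x 67.5 fence near-top edge x 83.5 fence far 98.5
-50 orange far edge x 66.25 fence near-top edge x 83.75 fence far 98.75
-25 orange far edge x 66.0 fence near-top edge x 83.5 fence far 98.5
0 orange far edge x 65.75 fence near-top edge x 84.5 fence far 98.25
20 orange far edge x 65.75 fence near-top edge x 83.25 fence far 99.75
wrist
-78 vertex x 26.0
-60 vertex x 26.5
-30 vertex x 26.0
[[206.8, 288.2], [483.5, 287.9], [240.3, 228.6], [413.0, 228.3]]
200 [[84, 44, 14], [85, 44, 18], [79, 44, 20], [80, 45, 22], [88, 46, 16], [153, 82, 30], [153, 82, 29], [155, 82, 29], [109, 65, 80], [12, 10, 122], [5, 0, 130]]
230 [[82, 42, 13], [79, 41, 17], [82, 45, 20], [78, 40, 17], [92, 49, 18], [153, 83, 26], [157, 85, 30], [155, 81, 29], [94, 51, 82], [11, 13, 126], [9, 11, 140]]
480 [[84, 46, 17], [87, 47, 21], [83, 42, 16], [89, 49, 20], [107, 59, 25], [162, 86, 35], [164, 86, 30], [162, 82, 30], [118, 82, 63], [78, 79, 75], [79, 80, 74]]
520 [[84, 46, 20], [84, 44, 17], [85, 43, 17], [83, 44, 15], [106, 52, 21], [161, 85, 34], [163, 85, 35], [158, 81, 32], [114, 81, 56], [79, 79, 74], [84, 87, 81]]
```

```bash
python3 - <<'E'
from station import ctrl
print(ctrl.hand_in())
E
```

```text
the job is handed in; nothing more can be done
None
```

I rolled the housing forward two faces without lifting it off the plate. It settled after each roll, and the orange cover is now on top. I then slid it under the light bar to the blue fence and pushed the red jaw in until the housing sat tight against the end stop. The robot was clear of everything when I handed in at about 19 s of the 53 s.

**Checks that passed**
- **Fence:** the housing stopped dead at a push of about 34 N in x and 34 N vertically, made with the fingertips. In the last pictures it lies parallel to the fence, and the distance from cover to fence is 17.6 mm against 18 mm expected, within picture accuracy.
- **Clamp:** the jaw stopped dead at about 28 N, with the gripper where a closed jaw should put it. No gap shows at the stop or at the jaw.
- **Surroundings:** all six bystanders match their first top-camera picture with 0 pixels of shift. The light bar looks the same in the pictures.

**What disagreed or went wrong**
- **Camera offset:** the wrist camera reads about 1–3 mm off the fixture model. The fence shows the same offset, so I took it as calibration error.
- **Cover edge:** in the top camera its far edge suggested up to 1° of yaw, which the wrist picture did not confirm.
- **Arm posture:** my first arm posture ran into joint limits, with no contact. I turned the tool half a turn about its own axis and carried on.

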